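Block the lens carrier in its tilt-out bin and shut the bin

TASK

The lens carrier can slide about in its tilt-out storage bin. With the bin still tipped forward, stand the snugly fitting foam brick upright in each of the two gaps beside the carrier, right down on the bin's floor, and leave the spare brick outside. Then push the bin back on its pivot until it is fully home, without slamming it, and leave the other things on the bench where they are.

Things in the scene. Friction and masses are not known exactly. Their poses are not given: they have to be found in the camera images.
- bin (a joint): angle of the white tilt-out bin on its bottom pivot: 0.55 rad = tipped fully forward to the robot (floor level, mouth up), as at the start; 0 = fully shut, leaning back on its stop. Gravity keeps it at either end: pushed back to below about 0.2 rad it falls home by itself, onto a hard stop. About 2 N at the tab moves it
- bin_floor (a point): centre of the bin's inner floor, moving with the bin. When tipped forward: x level, from tab to back; y along the bin; z up; floor 70 mm above the bench. Inside 200 mm along y, 112 mm along x; front and back walls 54 mm, end walls 40 mm above the floor, all 4 mm thick. Pivot axis along y at x = +12, z = -20 mm from here
- bin_tab (a point): top edge, middle, front face of the finger tab: an upright plate 70 mm wide (along y), 4 mm thick, that continues the middle of the bin's front wall upwards, on the robot's side; 60 mm in front (-x) of bin_floor and 95 mm above it; bin axes. Pushing the tab back along its arc about the pivot shuts the bin; it rises as it goes (70 mm back, 20 mm up in all)
- carrier_top (a point): centre of the flat top of the black lens carrier in the bin, 106 (x) x 100 (y) x 45 mm tall, plus four steel lens rims 9 mm high; bin axes. Slides stiffly (2 N) along the bin's y. Leaves a narrow gap, about 38 mm, from its +y face to the +y end wall and a wide one, about 62 mm, from its -y face to the -y end wall (each differs by up to 3 mm with where the carrier stands)
- stand: grey steel stand that carries the bin, fixed to the bench; origin on the bench under the bin's pivot, x to its back, y along the pivot. Side cheeks 97 mm high at y = +-117 mm, from x = -45 to 125 mm; back plate 117 mm high at x = 122 mm; base 250 x 250 mm, 12 mm thick
- brick_thin_mid (a point): centre (half-way up) of a stiff grey foam brick 96 mm long (its x), 32 mm thick (its y), 100 mm tall (its z), about 80 g, standing on the bench; fits the narrow gap
- brick_thick_mid (a point): centre (half-way up) of a stiff grey foam brick 96 mm long (its x), 56 mm thick (its y), 100 mm tall (its z), about 80 g, standing on the bench; fits the wide gap
- brick_mid_mid (a point): centre (half-way up) of a stiff grey foam brick 96 mm long (its x), 44 mm thick (its y), 100 mm tall (its z), about 80 g, standing on the bench; spare: too thick for the narrow gap and slack in the wide one
- eyepiece: bystander: black microscope eyepiece standing upright, 46 mm across, 70 mm tall; origin at the centre of its underside
- jar: bystander: small clear jar with white cap, 60 mm across, 85 mm tall; origin at the centre of its underside
- gauge_case: bystander: flat wooden case 90 x 150 x 35 mm; origin at the centre of its underside
- mount_ring: bystander: aluminium ring lying flat, 90 mm across, 14 mm tall; origin at the centre of its underside
- cup: bystander: open steel cup, 70 mm across, 80 mm tall; origin at the centre of its underside
- screwdriver: bystander: screwdriver lying down, 160 mm long; origin at a point on it
- notebook: bystander: closed notebook 150 x 210 x 12 mm; origin at the centre of its underside
Not all that is in view belongs to the job. What is shaped like the part that bears brick_thick_mid but brown, green or red is not meant.

How it is judged:
By the outcome, as a careful person would: the job done as asked, in the order asked, and still so for the second after the job is handed in, with the robot touching nothing.
It also fails if it takes over 64 s, if anything falls off the work surface, if the arm or the gripper's body presses on something with over 40 N, if the wrist force passes 120 N, or if a joint passes its speed limit or range.

ROBOT

A 6-joint arm with a two-finger parallel gripper is mounted at the origin on the work surface. World frame = base frame: x ahead of the robot, y to its left, z up, the work surface at z = 0. Lengths are in m, angles in rad, forces in N, time in s.
With the tool pointing down it reaches from about 0.35 to 0.975 m from the base axis. Payload 4.9 kg.
Tool frame: the origin (TCP) lies at the centre of the arm's flange, where the gripper is bolted on; the fingertips stand 173 mm ahead of it and the grasp point (between the pads) lies 155 mm ahead of it (ctrl.finger_overhang is the distance from the TCP to the fingertips, in m); z points along the fingers, y is the direction in which the jaws open and shut (so a half turn about z gives the same grasp; the last joint's range is limited). The gripper opens to 85 mm and grips with 20 to 120 N. Pads are 22 mm wide; open, the fingers measure 114 mm over their backs; the gripper's body (76 mm by 85 mm) begins 54 mm behind the grasp point. The pads swing forward as they close: fully open they stand 13 mm farther back than shut.
Start: joints at [-1.287, 0.053, 1.613, -0, 1.476, -0.119], TCP at [0.245, -0.575, 0.405] pointing down, gripper open.
Joint ranges: [-3.01, 3.01], [-1.01, 2.22], [0.06, 2.58], [-1.02, 4.17], [0.09, 2.62], [-3.14, 3.14]. Speed limits (rad/s): [2.57, 2.57, 3.14, 3.14, 3.14, 3.14].

INTERFACE

Orientations are given as a rotation vector (axis times angle).
In Python, from station import ctrl, eyes, spotter gives the robot as it stands.
- The arm moves only by the shell command python3 -m crank 'ROWS' [FORCE]. ROWS is JSON, a list of rows, each a list of 7 numbers: the turn, a rotation vector about the tool's x, y, z in rad, then the shift along the tool's x, y, z in mm, then the closure, from -1 (fully open) to 1 (shut). A call has 1 to 8 rows; each row shifts and turns the pose as measured when the row begins, along the tool's axes as they then stand; what a row does not reach is not made up. A row lasts 1/12 s, in which the tool goes at most 41.7 mm and 7.16 degrees, less where a joint would pass 70% of its speed; a pose out of reach is approached as far as the arm can. A call is refused whole if a number of a shift passes 41.7 or a number of a turn 0.125, either way. A call with a gripper value outside its range is refused whole. The fingers move at their own pace and stop on an object; FORCE is the grip in N (left out, the last holds). Time passes only in rows, so rows that do not move let the fingers close. It gives the time, the measured TCP pose, the force and the opening at its end, in the units of the state.
- ctrl.get_obs(): the state, without advancing time (a new reading comes with each control period).
- eyes.get_image(name): name is "side" or "top"; returns a dict with "image" (480x640x3 uint8, red, green, blue), "vertical_fov" (degrees; the focal length in pixels is half the picture's height over the tangent of half this angle, whatever the lens; pixels are square), "cx", "cy" (the principal point, pixels), "rvec" (rotation vector, rad) and "tvec" (3), from world to camera coordinates, as OpenCV has them. Camera axes: x right, y down, z forward; pixel columns grow to the right and rows downward; lengths in m; the calibration is good to about 2 mm. A picture is of the moment at which its call begins. There is no depth.
- ctrl.finish_job(): hands the job in, once; it reports no verdict.
Trained networks look in a picture, given as the dict that the camera call returned (one of the last four; its "shot" number tells which), for a name from the list of things; names that differ only in an ending like _2 or _b are one class to them, and where a whole thing is asked for, a point or a joint stands for the part that bears it (a point fixed in the world has none). Each returns a list of dicts, best first, with "confidence" (0 to 1); they miss things now and then, are a little off and sometimes report something else, mostly with a low value. They report only what shows in the picture. A call takes as long as a camera call. They do not tell look-alikes from the thing itself.
- spotter.look_for(query, picture): "centre" ([x, y, z] in m, in world coordinates, good to about 4 mm: the middle of the surface that is visible of it).
- spotter.outline_of(query, picture): "region" (480x640 bool, what is visible of it).
- spotter.mark_of(query, picture): "centre" ([x, y, z] in m, in world coordinates, good to about 4 mm: a listed point, or the origin of a listed thing).
The state is a dict: "t": time; "q": joint angles; "dq": joint speeds; "effort": joint torques, N m; "tool_pos": TCP position; "tool_rot": TCP orientation; "contact_force": force on the tool from outside, world axes, zero at the start; "wrist_torque": the same for the moment, N m; "opening": finger opening in m.
Only numpy, scipy, OpenCV 4.12 (cv2) and the standard library are available. Lean on these libraries where they do the work, as an engineer would, in place of code of your own. Each camera call takes 0.05 s, during which the arm holds its last target.

## Working session

There is one attempt and no reset: what is moved stays moved. The work goes in short steps, Python scripts to look and compute and a shell command to move; the robot and the scene stay as the last step left them, time stands still between calls to the robot, and variables do not carry over. Pictures are saved under pics/ and viewed, and the job is handed in when it is done.

```bash
ls; mkdir -p pics; python3 - <<'E'
from station import ctrl, eyes, spotter
import cv2
print(ctrl.get_obs())
for n in ("top","side"):
    p=eyes.get_image(n)
    cv2.imwrite(f"pics/{n}0.png",p["image"][:,:,::-1])
    print(n,p["vertical_fov"],p["cx"],p["cy"],p["rvec"],p["tvec"],p["shot"])
    for q in ["bin_floor","bin_tab","carrier_top","stand","brick_thin_mid","brick_thick_mid","brick_mid_mid","eyepiece","jar","gauge_case","mount_ring","cup","screwdriver","notebook"]:
        for r in spotter.mark_of(q,p)[:4]: print(q,[round(float(v),3) for v in r["centre"]],round(r["confidence"],2))
print(ctrl.get_obs()["t"])
E
```

```text
pics
{'t': 0.0, 'q': array([-1.28701588e+00,  5.33774975e-02,  1.61426185e+00,  1.81225757e-05,
        1.47598067e+00, -1.18987838e-01]), 'dq': array([-0.00123829, -0.00029652, -0.00119127,  0.0001663 , -0.00151958,
        0.0018625 ]), 'effort': array([-1.88830505e-03, -3.93682981e+01, -3.70181465e+01, -3.01533046e-04,
        6.99072421e-03,  4.01683764e-06]), 'tool_pos': array([ 0.24491645, -0.57473698,  0.40346906]), 'tool_rot': array([-3.07612254e+00, -6.27992123e-01,  2.33710363e-04]), 'contact_force': array([ 0.2669861 , -0.36319933,  0.33331587]), 'wrist_torque': array([-0.03585634,  0.03233548,  0.01362475]), 'opening': 0.08558247660466572}
top 56.95437365822988 322.8924689011208 239.10222264404604 [ 2.1810401  -2.1625982   0.08060162] [-0.04602787  0.52861066  1.28920643] 1
bin_floor [0.583, 0.029, 0.069] 0.65
bin_tab [0.527, 0.043, 0.167] 0.75
carrier_top [0.586, 0.043, 0.113] 0.8
carrier_top [0.585, 0.029, 0.073] 0.67
stand [0.6, 0.031, 0.002] 0.78
stand [0.527, 0.046, 0.166] 0.55
brick_thin_mid [0.535, 0.318, 0.05] 0.57
brick_thin_mid [0.584, 0.03, 0.072] 0.27
brick_th
[... 822 characters left out ...]
op [0.585, 0.045, 0.117] 0.87
stand [0.593, 0.026, -0.003] 0.68
stand [0.7, 0.282, 0.001] 0.28
brick_thick_mid [0.631, -0.304, 0.05] 0.85
brick_thick_mid [0.25, -0.367, 0.048] 0.8
brick_thick_mid [0.691, -0.44, 0.049] 0.67
brick_thick_mid [0.556, -0.576, 0.052] 0.65
brick_mid_mid [0.446, -0.3, 0.048] 0.74
eyepiece [0.403, 0.168, -0.0] 0.81
eyepiece [0.769, -0.247, 0.001] 0.39
jar [0.702, 0.283, -0.001] 0.66
jar [0.585, 0.044, 0.117] 0.59
gauge_case [0.622, 0.454, 0.0] 0.86
mount_ring [0.501, -0.441, -0.001] 0.45
cup [0.767, -0.249, 0.001] 0.68
screwdriver [0.329, -0.202, 0.004] 0.61
notebook [0.326, 0.42, 0.001] 0.88
notebook [0.702, 0.283, -0.0] 0.63
notebook [0.331, -0.201, 0.004] 0.53
1.5
```

View pics/top0.png

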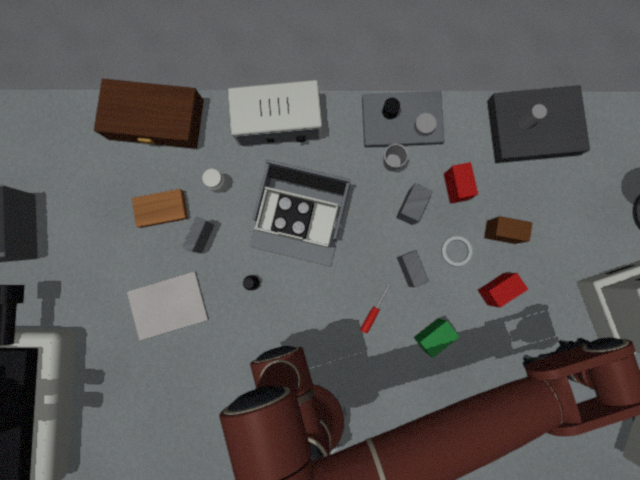

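View pics/side0.png

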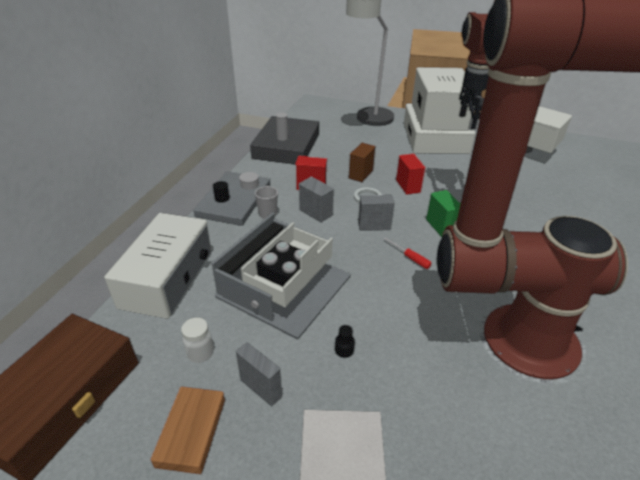

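```bash
python3 - <<'E'
import cv2
a=cv2.imread("pics/top0.png")
b=a[150:280,160:360]; cv2.imwrite("pics/c1.png",cv2.resize(b,None,fx=4,fy=4,interpolation=cv2.INTER_CUBIC))
b=a[160:300,380:480]; cv2.imwrite("pics/c2.png",cv2.resize(b,None,fx=4,fy=4,interpolation=cv2.INTER_CUBIC))
E
```

```text
(no output)
```

View pics/c1.png

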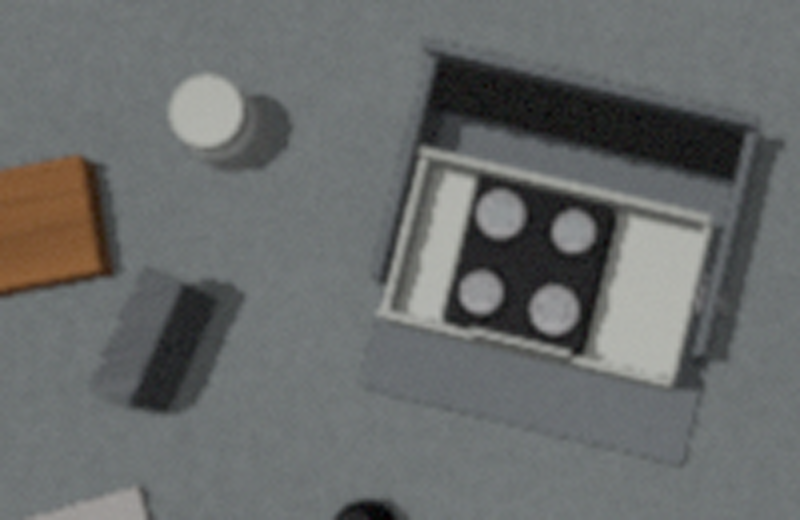

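View pics/c2.png

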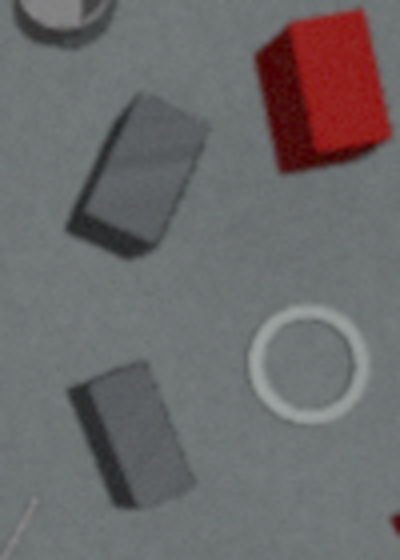

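```bash
cat > h.py <<'E'
import numpy as np, cv2
from scipy.optimize import minimize, least_squares
def K(p):
    f=240/np.tan(np.radians(p["vertical_fov"])/2)
    return np.array([[f,0,p["cx"]],[0,f,p["cy"]],[0,0,1]])
def proj(p,X): return cv2.projectPoints(np.asarray(X,float).reshape(-1,3),np.array(p["rvec"]),np.array(p["tvec"]),K(p),None)[0][:,0]
def back(p,uv,z):
    R=cv2.Rodrigues(np.array(p["rvec"]))[0]; c=-R.T@np.array(p["tvec"])
    d=R.T@np.linalg.inv(K(p))@np.array([uv[0],uv[1],1.]); return c+d*(z-c[2])/d[2]
def box(x,y,yaw,l,w,z0,z1):
    c,s=np.cos(yaw),np.sin(yaw)
    return np.array([[x+c*a*l/2-s*b*w/2,y+s*a*l/2+c*b*w/2,z] for z in(z0,z1) for a in(-1,1) for b in(-1,1)])
def sil(p,X,S=4):
    m=np.zeros((480*S,640*S),np.uint8)
    h=cv2.convexHull(((proj(p,X)+.5)*S-.5).astype(np.float32))
    cv2.fillConvexPoly(m,np.round(h*16).astype(np.int32),255,shift=4)
    return cv2.resize(m,(640,480),interpolation=cv2.INTER_AREA)/255.
def fitbox(ps,ms,x0,l,w,z0,z1):
    def cost(v):
        s=0
        for p,m in zip(ps,ms): s+=np.abs(sil(p,box(*v,l,w,z0,z1))-m).sum()/m.sum()
        return s
    best=None
    for yaw in np.arange(0,np.pi,np.pi/8) if len(x0)==2 else [x0[2]]:
        r=minimize(cost,[x0[0],x0[1],yaw],method="Nelder-Mead",options=dict(initial_simplex=[[x0[0],x0[1],yaw],[x0[0]+.008,x0[1],yaw],[x0[0],x0[1]+.008,yaw],[x0[0],x0[1],yaw+.15]],xatol=1e-4,fatol=1e-4))
        if best is None or r.fun<best.fun: best=r
    return best
E
cat > m.py <<'E'
from station import ctrl, eyes, spotter
from h import *
import pickle
P={n:eyes.get_image(n) for n in("top","side")}
D={}
for q,near in [("brick_thin_mid",(0.535,.318)),("brick_mid_mid",(.444,-.299)),("brick_thick_mid",(.632,-.305)),("carrier_top",None),("bin_floor",None)]:
    for n,p in P.items():
        for r in spotter.outline_of(q,p):
            m=r["region"]; v,u=np.nonzero(m); b=back(p,(u.mean(),v.mean()),.05)
            print(q,n,round(r["confidence"],2),m.sum(),b.round(3)); D.setdefault((q,n),[]).append((r["confidence"],m,b))
pickle.dump((P,D),open("d.pkl","wb"))
E
python3 m.py
```

```text
brick_thin_mid top 0.6 679 [0.532 0.323 0.05 ]
brick_thin_mid side 0.73 1829 [0.535 0.319 0.05 ]
brick_mid_mid top 0.6 725 [ 0.44  -0.299  0.05 ]
brick_mid_mid side 0.65 1196 [ 0.443 -0.303  0.05 ]
brick_mid_mid side 0.6 4426 [0.605 0.47  0.05 ]
brick_thick_mid top 0.94 1073 [ 0.386 -0.555  0.05 ]
brick_thick_mid top 0.82 1039 [ 0.557 -0.577  0.05 ]
brick_thick_mid top 0.61 906 [ 0.631 -0.305  0.05 ]
brick_thick_mid top 0.59 1072 [ 0.695 -0.441  0.05 ]
brick_thick_mid top 0.56 1029 [ 0.25  -0.365  0.05 ]
brick_thick_mid side 0.94 1228 [ 0.631 -0.308  0.05 ]
brick_thick_mid side 0.78 771 [ 0.705 -0.468  0.05 ]
brick_thick_mid side 0.77 852 [ 0.557 -0.576  0.05 ]
brick_thick_mid side 0.72 952 [ 0.385 -0.555  0.05 ]
brick_thick_mid side 0.68 1064 [ 0.259 -0.381  0.05 ]
brick_thick_mid side 0.6 4221 [ 0.603 -0.006  0.05 ]
brick_thick_mid side 0.47 159 [ 0.5   -0.393  0.05 ]
carrier_top top 0.74 1484 [0.593 0.048 0.05 ]
carrier_top side 0.76 1411 [ 0.623 -0.     0.05 ]
bin_floor top 0.68 3478 [0.589 0.037 0.05 ]
bin_floor side 0.91 4290 [ 0.604 -0.006  0.05 ]
```

```bash
python3 - <<'E'
from h import *; import pickle
P,D=pickle.load(open("d.pkl","rb"))
S=[P["top"],P["side"]]
for q,xy,w in [("brick_thin_mid",(0.535,.318),.032),("brick_mid_mid",(.444,-.299),.044),("brick_thick_mid",(.632,-.305),.056)]:
    ms=[min(D[q,n],key=lambda r:np.hypot(r[2][0]-xy[0],r[2][1]-xy[1]))[1] for n in("top","side")]
    for name,a,b in (("both",S,ms),("top",S[:1],ms[:1]),("side",S[1:],ms[1:])):
        r=fitbox(a,b,xy,.096,w,0,.1); print(q,name,r.x.round(4),round(r.fun,3))
    for w2 in (.032,.044,.056): print("  w",w2,round(fitbox(S,ms,xy,.096,w2,0,.1).fun,3))
# bin from clicks
p=P["top"]
uv=np.array([[423,147],[713,217],[378,316],[672,386]])/4+[160,150]-.375
loc=np.array([[.060,.104,.054],[.060,-.104,.054],[-.060,.104,.054],[-.060,-.104,.054]])
def res(v):
    c,s=np.cos(v[2]),np.sin(v[2]); R=np.array([[c,-s,0],[s,c,0],[0,0,1]])
    return (proj(p,loc@R.T+[v[0],v[1],.07])-uv).ravel()
r=least_squares(res,[.584,.03,-.2]); print("bin",r.x.round(4),res(r.x).round(2))
v=r.x
# carrier top corners
c,s=np.cos(v[2]),np.sin(v[2])
for u in [(478,175),(615,205),(582,352),(446,325)]:
    X=back(p,np.array(u)/4+[160,150]-.375,.115); d=X[:2]-v[:2]; print("car",(c*d[0]+s*d[1]).round(4),(-s*d[0]+c*d[1]).round(4))
print("sideproj corners",proj(P["side"],loc@np.array([[c,-s,0],[s,c,0],[0,0,1]]).T+[v[0],v[1],.07]).round(0))
# masks of bin in side
a=cv2.imread("pics/side0.png")[200:330,200:360]
for q in proj(P["side"],loc@np.array([[c,-s,0],[s,c,0],[0,0,1]]).T+[v[0],v[1],.07]): pass
a=cv2.resize(a,None,fx=4,fy=4,interpolation=cv2.INTER_CUBIC)
for q in proj(P["side"],loc@np.array([[c,-s,0],[s,c,0],[0,0,1]]).T+[v[0],v[1],.07]): cv2.circle(a,tuple(int(t) for t in (q-[200,200]+.375)*4),4,(0,0,255),1)
cv2.imwrite("pics/c3.png",a)
E
```

```text
brick_thin_mid both [ 0.5341  0.3208 -0.42  ] 0.16
brick_thin_mid top [0.533  0.3214 2.7736] 0.087
brick_thin_mid side [ 0.535   0.3202 -0.4292] 0.064
  w 0.032 0.16
  w 0.044 0.507
  w 0.056 0.877
brick_mid_mid both [ 0.4427 -0.2978  3.471 ] 0.152
brick_mid_mid top [ 0.4412 -0.2972  0.3652] 0.075
brick_mid_mid side [ 0.4432 -0.3008  0.3381] 0.062
  w 0.032 0.232
  w 0.044 0.152
  w 0.056 0.395
brick_thick_mid both [ 0.6297 -0.3035  2.668 ] 0.115
brick_thick_mid top [ 0.6294 -0.3029  2.6787] 0.042
brick_thick_mid side [ 0.6316 -0.3075  2.6394] 0.051
  w 0.032 0.447
  w 0.044 0.235
  w 0.056 0.115
bin [ 0.583   0.0312 -0.2303] [-0.4   0.08  0.21  0.08  0.03 -0.26  0.16  0.1 ]
car 0.0519 0.0625
car 0.0538 -0.0352
car -0.0511 -0.0375
car -0.0551 0.0583
sideproj corners [[241. 268.]
 [293. 222.]
 [284. 288.]
 [333. 238.]]
```

View pics/c3.png

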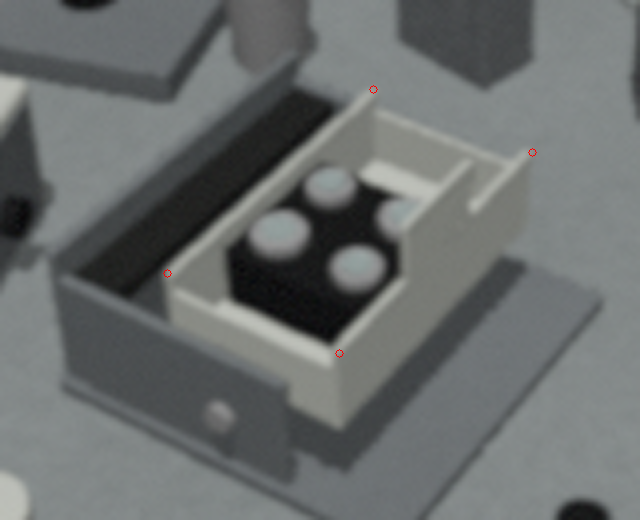

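```bash
cat > g.py <<'E'
import sys, numpy as np
from scipy.spatial.transform import Rotation as Ro
from station import ctrl
# usage: g.py x y z(TCP m) psi : remaining turn (tool z) and shift in tool axes (now, and after turn)
o=ctrl.get_obs(); R=Ro.from_rotvec(o["tool_rot"]); M=R.as_matrix()
psi=np.arctan2(M[1,0],M[0,0])
print("t",round(o["t"],2),"pos",o["tool_pos"].round(4),"psi",psi.round(3),"zaxis",M[:,2].round(3),"F",o["contact_force"].round(1),"T",o["wrist_torque"].round(2),"open",round(o["opening"]*1e3,1),"q6",o["q"].round(2))
if len(sys.argv)>4:
    x,y,z,ps=map(float,sys.argv[1:5])
    T=np.column_stack([[np.cos(ps),np.sin(ps),0],[np.sin(ps),-np.cos(ps),0],[0,0,-1]])
    d=np.array([x,y,z])-o["tool_pos"]
    print("turn",Ro.from_matrix(M.T@T).as_rotvec().round(3),"shift now mm",(M.T@d*1e3).round(1),"after turn",(T.T@d*1e3).round(1))
E
python3 -m crank '[[0,0,0.125,36,-8,0,-1],[0,0,0.125,34,-15,0,-1],[0,0,0.125,32,-19,0,-1],[0,0,0.125,30,-22,0,-1],[0,0,0.125,26,-26,0,-1],[0,0,0.125,23,-29,0,-1],[0,0,0.125,19,-31,0,-1],[0,0,0,16,-33,0,-1]]' 30
python3 g.py .630 -.304 .30 -.470
```

```text
t: 2.77
tool_pos: [0.4762, -0.3911, 0.4047]
tool_rot: [3.052, -0.731, 0.0]
contact_force: [1.0, -1.3, -0.3]
opening: 0.0857
t 2.77 pos [ 0.4762 -0.3911  0.4047] psi -0.47 zaxis [-0.001 -0.004 -1.   ] F [ 1.  -1.3 -0.3] T [-0.07 -0.02 -0.06] open 85.7 q6 [-0.81  0.03  1.63 -0.    1.47  1.23]
turn [ 0.003 -0.001 -0.   ] shift now mm [  97.5 -147.7  104.4] after turn [  97.6 -147.3  104.7]
```

```bash

python3 -m crank '[[0,0,0,19,-29,12,-1],[0,0,0,19,-29,14,-1],[0,0,0,19,-29,14,-1],[0,0,0,19,-29,14,-1],[0,0,0,15,-22,14,-1],[0,0,0,6,-9,12,-1],[0,0,0,0,0,12,-1]]'
python3 g.py .630 -.304 .30 -.470
python3 - <<'E'
from station import eyes
import cv2
p=eyes.get_image("top"); cv2.imwrite("pics/t1.png",cv2.resize(p["image"][140:280,340:480,::-1],None,fx=4,fy=4,interpolation=cv2.INTER_CUBIC))
p=eyes.get_image("side"); cv2.imwrite("pics/s1.png",cv2.resize(p["image"][80:260,220:420,::-1],None,fx=3,fy=3,interpolation=cv2.INTER_CUBIC))
E
```

```text
t: 3.35
tool_pos: [0.6426, -0.2934, 0.3153]
tool_rot: [3.051, -0.718, 0.02]
contact_force: [0.5, -0.1, 1.2]
opening: 0.0851
t 3.35 pos [ 0.6426 -0.2934  0.3153] psi -0.462 zaxis [ 0.011 -0.01  -1.   ] F [ 0.5 -0.1  1.2] T [-0.02  0.02 -0.04] open 85.1 q6 [-0.53  0.3   1.49 -0.    1.34  1.5 ]
turn [ 0.004 -0.014  0.008] shift now mm [-6.8 15.  15.3] after turn [-6.5 15.1 15.3]
```

View pics/t1.png

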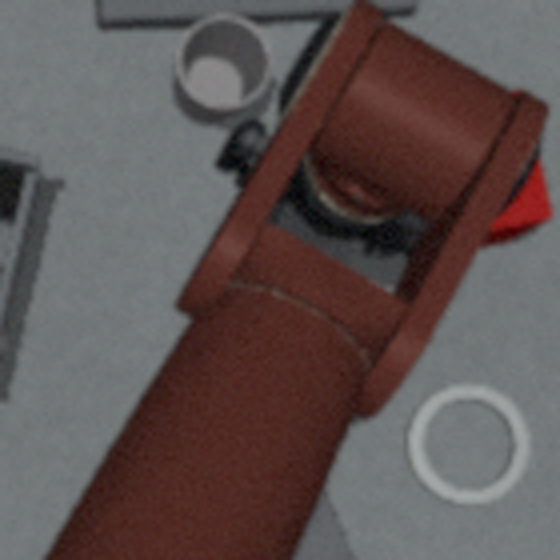

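View pics/s1.png

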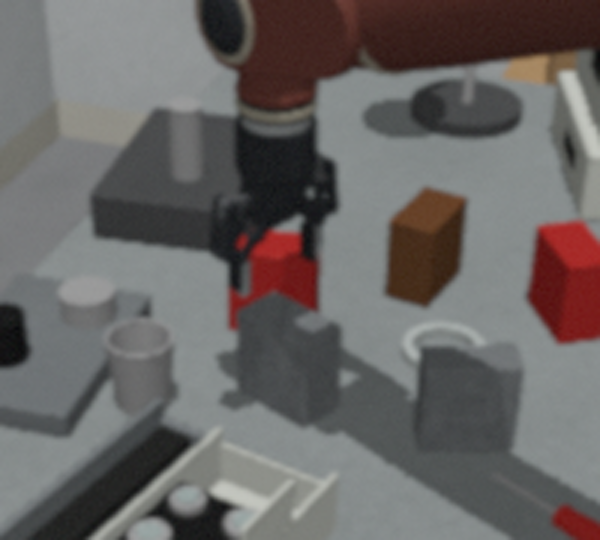

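```bash

python3 -m crank '[[0,-0.01,0.008,-6,14,5,-1],[0,0,0,0,0,0,-1]]'
python3 g.py .630 -.304 .235 -.470
```

```text
t: 3.62
tool_pos: [0.6265, -0.3061, 0.3074]
tool_rot: [3.049, -0.735, -0.008]
contact_force: [0.6, 0.0, -0.3]
opening: 0.0855
t 3.62 pos [ 0.6265 -0.3061  0.3074] psi -0.473 zaxis [-0.006 -0.003 -1.   ] F [ 0.6  0.  -0.3] T [-0.02 -0.01  0.01] open 85.5 q6 [-0.56  0.29  1.51 -0.01  1.34  1.49]
turn [ 0.006  0.004 -0.003] shift now mm [ 2.4 -3.8 72.3] after turn [ 2.2 -3.4 72.4]
```

```bash

python3 -m crank '[[0.005,0.003,0,2,-3,22,-1],[0,0,0,0,0,22,-1],[0,0,0,0,0,18,-1],[0,0,0,0,0,5,-1],[0,0,0,0,0,0,-1]]'
python3 g.py .630 -.304 .235 -.470
```

```text
t: 4.03
tool_pos: [0.6248, -0.313, 0.2465]
tool_rot: [3.045, -0.754, 0.015]
contact_force: [-0.8, 0.9, -0.1]
opening: 0.0856
t 4.03 pos [ 0.6248 -0.313   0.2465] psi -0.485 zaxis [ 0.008 -0.007 -1.   ] F [-0.8  0.9 -0.1] T [-0.04 -0.02  0.01] open 85.6 q6 [-0.57  0.35  1.55 -0.    1.23  1.49]
turn [ 0.002 -0.011 -0.015] shift now mm [  0.3 -10.4  11.5] after turn [  0.5 -10.4  11.5]
```

```bash

python3 -m crank '[[0,-0.005,-0.01,0,-8,8,-1],[0,0,0,0,0,0,-1],[0,0,0,0,0,0,-1]]'
python3 g.py .630 -.304 .233 -.470
```

```text
t: 4.28
tool_pos: [0.6283, -0.3077, 0.2418]
tool_rot: [3.047, -0.742, 0.014]
contact_force: [0.1, 0.8, 0.0]
opening: 0.0855
t 4.28 pos [ 0.6283 -0.3077  0.2418] psi -0.478 zaxis [ 0.007 -0.007 -1.   ] F [0.1 0.8 0. ] T [-0.04  0.01 -0.05] open 85.5 q6 [-0.56  0.36  1.55 -0.    1.23  1.49]
turn [ 0.003 -0.01  -0.008] shift now mm [-0.3 -4.1  8.8] after turn [-0.2 -4.1  8.8]
```

```bash

python3 -m crank '[[0,-0.01,-0.008,0,-4,8,-1],[0,0,0,0,0,0,0],[0,0,0,0,0,0,1],[0,0,0,0,0,0,1],[0,0,0,0,0,0,1],[0,0,0,0,0,0,1]]' 30
python3 g.py .630 -.304 .233 -.470
```

```text
t: 4.78
tool_pos: [0.6318, -0.3037, 0.2367]
tool_rot: [3.052, -0.726, 0.005]
contact_force: [-0.5, 0.1, -0.7]
opening: 0.0562
t 4.78 pos [ 0.6318 -0.3037  0.2367] psi -0.467 zaxis [ 0.002 -0.005 -1.   ] F [-0.5  0.1 -0.7] T [-0.01  0.01 -0.03] open 56.2 q6 [-0.55  0.37  1.54 -0.    1.23  1.49]
turn [ 0.004 -0.004  0.003] shift now mm [-1.5  1.1  3.7] after turn [-1.5  1.1  3.7]
```

```bash

python3 -m crank '[[0,0,0,0,0,-25,1],[0,0,0,0,0,-40,1],[0,0,0,0,0,-40,1],[0,0,0,0,0,-40,1],[0,0,0,0,0,-30,1]]'
python3 g.py .567 -.0357 .41 -.2303
```

```text
t: 5.2
tool_pos: [0.6296, -0.3018, 0.4023]
tool_rot: [-3.052, 0.727, 0.036]
contact_force: [1.3, -0.1, 0.8]
opening: 0.056
t 5.2 pos [ 0.6296 -0.3018  0.4023] psi -0.468 zaxis [-0.022  0.01  -1.   ] F [ 1.3 -0.1  0.8] T [-0.05 -0.03  0.03] open 56.0 q6 [-0.55  0.23  1.42 -0.    1.51  1.49]
turn [-0.002  0.024 -0.237] shift now mm [-176.  -209.3   -3.8] after turn [-121.7 -244.8   -7.7]
```

```bash

python3 -m crank '[[0,0,-0.06,-17,-19,-4,1],[0,0,-0.06,-23,-28,-4,1],[0,0,-0.06,-21,-30,0,1],[0,0,-0.057,-20,-32,0,1],[0,0,0,-18,-33,0,1],[0,0,0,-14,-28,0,1],[0,0,0,-9,-18,0,1],[0,0,0,0,0,0,1]]'
python3 g.py .567 -.0357 .36 -.2303
```

```text
t: 5.87
tool_pos: [0.5682, -0.079, 0.4259]
tool_rot: [3.121, -0.351, -0.0]
contact_force: [0.8, -0.1, -0.7]
opening: 0.0556
t 5.87 pos [ 0.5682 -0.079   0.4259] psi -0.224 zaxis [-0.    -0.001 -1.   ] F [ 0.8 -0.1 -0.7] T [ 0.01 -0.02 -0.  ] open 55.6 q6 [-0.27 -0.08  1.71 -0.    1.51  1.53]
turn [ 0.001 -0.     0.006] shift now mm [-10.8 -42.   65.8] after turn [-11.1 -41.8  65.9]
```

```bash

python3 -m crank '[[0,0,0.006,-6,-22,18,1],[0,0,0,-4,-15,20,1],[0,0,0,-2,-6,15,1],[0,0,0,0,0,0,1],[0,0,0,0,0,0,1]]'
python3 g.py .567 -.0357 .375 -.2303
cat > v.py <<'E'
import sys
from station import eyes
from h import *
import pickle
n=sys.argv[1]
P={k:eyes.get_image(k) for k in("top","side")}
pickle.dump(P,open("p_%s.pkl"%n,"wb"))
a=cv2.resize(P["top"]["image"][150:280,220:380,::-1],None,fx=4.5,fy=4.5,interpolation=cv2.INTER_CUBIC); cv2.imwrite(f"pics/t{n}.png",a)
a=cv2.resize(P["side"]["image"][150:330,200:380,::-1],None,fx=3.3,fy=3.3,interpolation=cv2.INTER_CUBIC); cv2.imwrite(f"pics/s{n}.png",a)
E
python3 v.py 2
```

```text
t: 6.28
tool_pos: [0.5661, -0.033, 0.3731]
tool_rot: [3.118, -0.358, 0.008]
contact_force: [0.9, -0.7, 0.1]
opening: 0.0561
t 6.28 pos [ 0.5661 -0.033   0.3731] psi -0.229 zaxis [ 0.005 -0.004 -1.   ] F [ 0.9 -0.7  0.1] T [0.01 0.   0.02] open 56.1 q6 [-0.19 -0.06  1.78 -0.    1.42  1.61]
turn [ 0.003 -0.005  0.001] shift now mm [ 1.5  2.4 -1.8] after turn [ 1.5  2.4 -1.9]
```

View pics/t2.png

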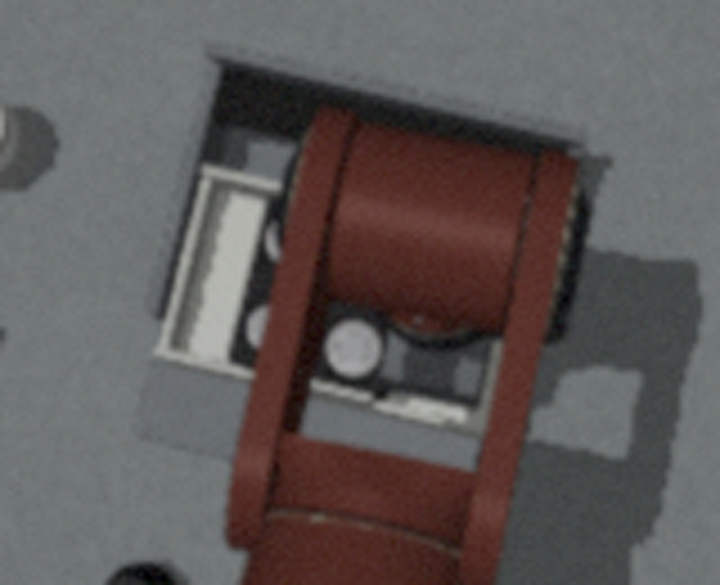

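View pics/s2.png

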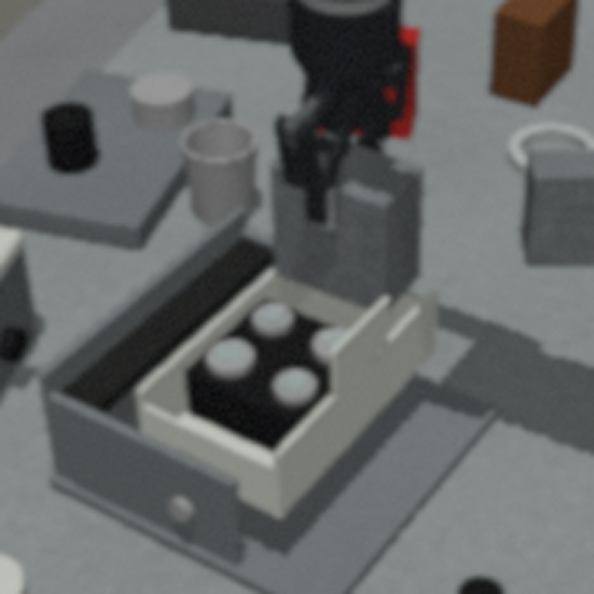

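```bash
cat > ov.py <<'E'
import sys,pickle
from h import *
n=sys.argv[1]; tx,ty,tz,psi,w,off=map(float,sys.argv[2:8])
P=pickle.load(open("p_%s.pkl"%n,"rb")); p=P["side"]
S=5;o=np.array([250,170]);a=cv2.resize(p["image"][170:290,230+20:370,::-1],None,fx=S,fy=S,interpolation=cv2.INTER_CUBIC)
def line(A,B,c):
    q=((proj(p,[A,B])-o+.5)*S-.5); cv2.line(a,tuple(q[0].round().astype(int).tolist()),tuple(q[1].round().astype(int).tolist()),c,1,cv2.LINE_AA)
X=box(tx+off*np.cos(psi),ty+off*np.sin(psi),psi,.096,w,tz-.2367,tz-.1367)
for i in range(8):
    for j in range(i+1,8):
        if bin(i^j).count("1")==1: line(X[i],X[j],(0,0,255))
c,s=np.cos(-.2303),np.sin(-.2303);R=np.array([[c,-s,0],[s,c,0],[0,0,1]])
f=lambda x,y,z:R@[x,y,z]+[.583,.0312,.07]
for x in(-.056,.056): line(f(x,-.1,.054),f(x,.1,.054),(0,255,0))
for y in(-.1,.1): line(f(-.056,y,.04),f(.056,y,.04),(0,255,0))
for x in(-.056,.056): line(f(x,-.1,.0),f(x,.1,.0),(255,255,0))
cv2.imwrite(f"pics/ov{n}.png",a)
E
python3 ov.py 2 .5661 -.033 .3731 -.229 .056 -.0015
```

```text
(no output)
```

View pics/ov2.png

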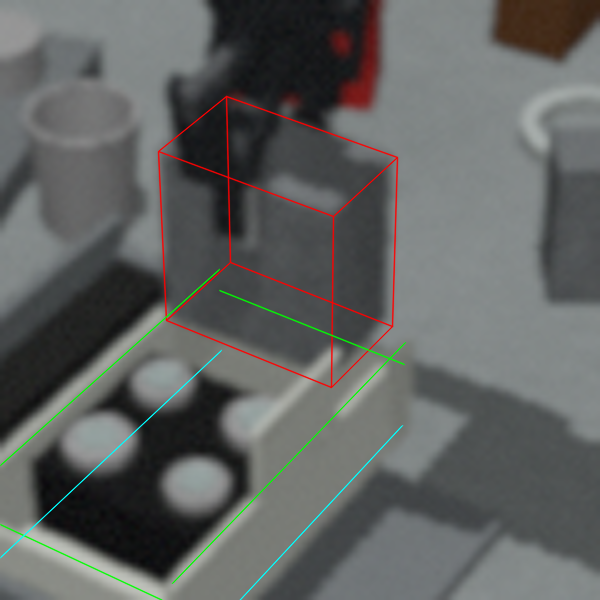

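```bash

python3 -m crank '[[0,0,0,1.5,2.4,8,1],[0,0,0,0,0,8,1],[0,0,0,0,0,0,1],[0,0,0,0,0,0,1]]'
python3 g.py .567 -.0357 .3067 -.2303
```

```text
t: 6.72
tool_pos: [0.5686, -0.0393, 0.3597]
tool_rot: [3.116, -0.365, 0.018]
contact_force: [0.7, -0.8, 0.1]
opening: 0.056
t 6.72 pos [ 0.5686 -0.0393  0.3597] psi -0.233 zaxis [ 0.011 -0.006 -1.   ] F [ 0.7 -0.8  0.1] T [ 0.05 -0.   -0.01] open 56.0 q6 [-0.2  -0.05  1.79 -0.    1.39  1.61]
turn [ 0.003 -0.012 -0.003] shift now mm [-3.  -3.3 52.9] after turn [-2.4 -3.1 53. ]
```

```bash
cat > n.py <<'E'
from station import ctrl,eyes
for i in range(4):
    eyes.get_image("side"); o=ctrl.get_obs(); print(o["t"].__round__(2),o["tool_pos"].round(4),o["tool_rot"].round(3),o["contact_force"].round(1))
E
python3 n.py;python3 g.py .567 -.0357 .3067 -.2303
```

```text
6.77 [ 0.5685 -0.0392  0.3594] [ 3.116 -0.365  0.017] [-0.9 -0.  -1.4]
6.82 [ 0.5685 -0.0391  0.3596] [ 3.116 -0.364  0.017] [ 0.3  0.6 -1.5]
6.87 [ 0.5685 -0.039   0.3598] [ 3.116 -0.364  0.018] [-0.5 -0.1 -0.8]
6.92 [ 0.5685 -0.0388  0.3599] [ 3.116 -0.364  0.018] [-0.2 -0.4 -0.5]
t 6.92 pos [ 0.5685 -0.0388  0.3599] psi -0.232 zaxis [ 0.011 -0.005 -1.   ] F [-0.2 -0.4 -0.5] T [-0.    0.04 -0.  ] open 55.8 q6 [-0.2  -0.05  1.79 -0.    1.39  1.61]
turn [ 0.003 -0.012 -0.002] shift now mm [-2.8 -2.8 53.2] after turn [-2.2 -2.7 53.2]
```

```bash

python3 -m crank '[[0.003,-0.012,-0.002,-2.4,-2.8,0,1],[0,0,0,0,0,0,1]]'
python3 g.py .567 -.0357 .3067 -.2303; python3 v.py 3; python3 g.py .567 -.0357 .3067 -.2303
```

```text
t: 7.08
tool_pos: [0.5668, -0.0353, 0.3604]
tool_rot: [-3.12, 0.361, 0.001]
contact_force: [0.3, 0.5, -0.7]
opening: 0.0563
t 7.08 pos [ 0.5668 -0.0353  0.3604] psi -0.23 zaxis [-0.     0.001 -1.   ] F [ 0.3  0.5 -0.7] T [-0.01 -0.   -0.03] open 56.3 q6 [-0.19 -0.05  1.79  0.    1.4   1.61]
turn [-0.001  0.    -0.   ] shift now mm [ 0.3  0.4 53.7] after turn [ 0.3  0.3 53.7]
t 7.18 pos [ 0.5669 -0.0356  0.3604] psi -0.231 zaxis [ 0.001  0.    -1.   ] F [-0.2 -0.1 -1.2] T [ 0.03  0.01 -0.03] open 55.7 q6 [-0.19 -0.05  1.79  0.    1.4   1.61]
turn [-0.    -0.001 -0.   ] shift now mm [ 0.1  0.1 53.7] after turn [ 0.1  0.1 53.7]
```

View pics/s3.png

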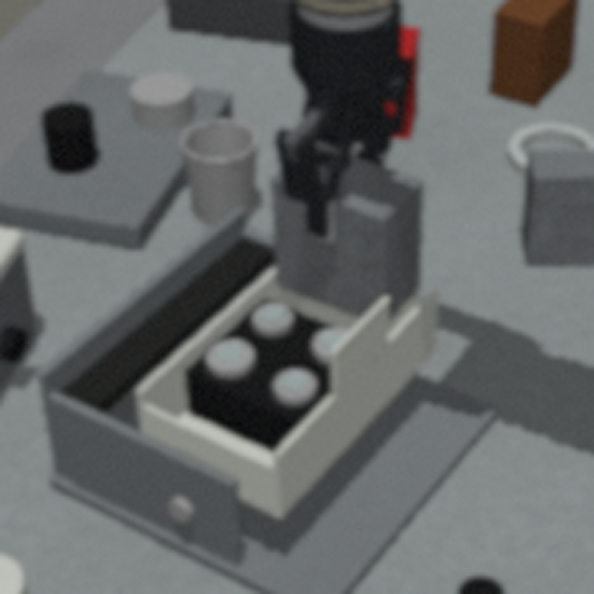

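```bash

python3 -m crank '[[0,0,0,0,0,6,1],[0,0,0,0,0,6,1],[0,0,0,0,0,0,1]]'
python3 g.py .567 -.0357 .3067 -.2303
```

```text
t: 7.43
tool_pos: [0.567, -0.0353, 0.3479]
tool_rot: [3.121, -0.361, 0.003]
contact_force: [-0.2, -0.2, -1.5]
opening: 0.056
t 7.43 pos [ 0.567  -0.0353  0.3479] psi -0.23 zaxis [ 0.002 -0.    -1.   ] F [-0.2 -0.2 -1.5] T [ 0.07  0.04 -0.  ] open 56.0 q6 [-0.19 -0.04  1.8   0.    1.38  1.61]
turn [-0.    -0.002  0.   ] shift now mm [-0.   0.4 41.2] after turn [ 0.1  0.4 41.2]
```

```bash

python3 -m crank '[[0,-0.002,0,0,0.4,5,1],[0,0,0,0,0,5,1],[0,0,0,0,0,0,1]]'
python3 g.py .567 -.0357 .3067 -.2303
python3 -m crank '[[0,0,0,0,0,4,1],[0,0,0,0,0,4,1],[0,0,0,0,0,0,1]]'
python3 g.py .567 -.0357 .3067 -.2303;python3 v.py 4
```

```text
t: 7.68
tool_pos: [0.5667, -0.0357, 0.3359]
tool_rot: [-3.121, 0.361, 0.003]
contact_force: [-0.9, 0.8, -0.8]
opening: 0.0557
t 7.68 pos [ 0.5667 -0.0357  0.3359] psi -0.23 zaxis [-0.002  0.    -1.   ] F [-0.9  0.8 -0.8] T [-0.01  0.   -0.03] open 55.7 q6 [-0.19 -0.03  1.81  0.    1.36  1.61]
turn [-0.     0.002  0.   ] shift now mm [ 0.3 -0.1 29.2] after turn [ 0.3 -0.1 29.2]
t: 7.93
tool_pos: [0.5666, -0.0358, 0.3265]
tool_rot: [-3.12, 0.361, 0.004]
contact_force: [-0.5, 0.2, -1.6]
opening: 0.056
t 7.93 pos [ 0.5666 -0.0358  0.3265] psi -0.23 zaxis [-0.003  0.001 -1.   ] F [-0.5  0.2 -1.6] T [ 0.01 -0.02  0.  ] open 56.0 q6 [-0.19 -0.02  1.82  0.    1.34  1.61]
turn [-0.     0.003  0.   ] shift now mm [ 0.5 -0.2 19.8] after turn [ 0.4 -0.2 19.8]
```

View pics/s4.png

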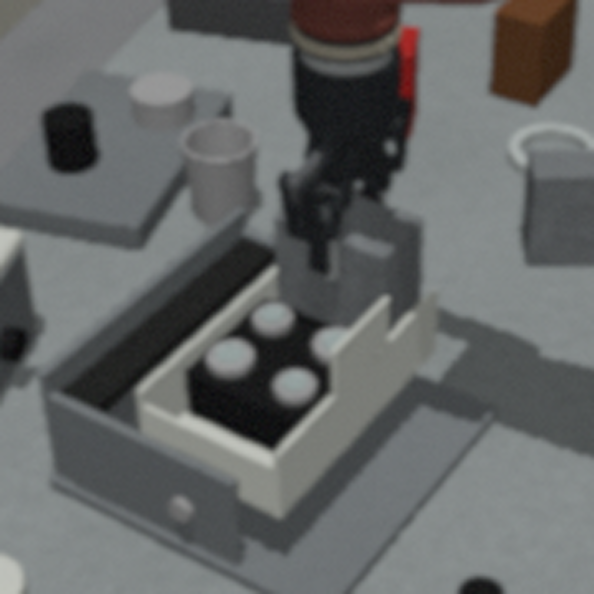

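View pics/t4.png

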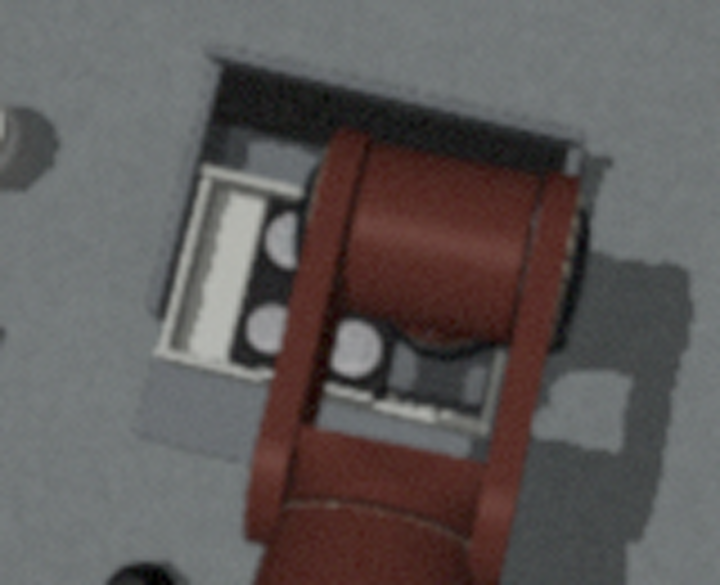

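Brick is well inside the wide gap (side view ~ (345,270)), no contact force; going on to the floor.

```bash

python3 -m crank '[[0,0.003,0,0.4,0,5,1],[0,0,0,0,0,5,1],[0,0,0,0,0,0,1]]'
python3 -m crank '[[0,0,0,0,0,3,1],[0,0,0,0,0,2,1],[0,0,0,0,0,0,1]]'
python3 g.py .567 -.0357 .3067 -.2303
```

```text
t: 8.28
tool_pos: [0.5675, -0.036, 0.3174]
tool_rot: [3.12, -0.361, 0.006]
contact_force: [-0.5, 1.4, -0.9]
opening: 0.0561
t: 8.53
tool_pos: [0.5675, -0.0359, 0.3116]
tool_rot: [3.121, -0.361, 0.005]
contact_force: [0.2, 0.1, -0.6]
opening: 0.0559
t 8.53 pos [ 0.5675 -0.0359  0.3116] psi -0.23 zaxis [ 0.003 -0.001 -1.   ] F [ 0.2  0.1 -0.6] T [0.03 0.03 0.01] open 55.9 q6 [-0.19 -0.01  1.83  0.    1.31  1.61]
turn [-0.    -0.003  0.   ] shift now mm [-0.6 -0.1  4.9] after turn [-0.6 -0.1  4.9]
```

```bash

python3 -m crank '[[0,0,0,0,0,2.5,1],[0,0,0,0,0,1.5,1],[0,0,0,0,0,0,1]]'
python3 -m crank '[[0,0,0,0,0,1.5,1],[0,0,0,0,0,1.5,1],[0,0,0,0,0,0,1]]'
python3 g.py .567 -.0357 .3067 -.2303
```

```text
t: 8.78
tool_pos: [0.5676, -0.0359, 0.3072]
tool_rot: [3.121, -0.361, 0.005]
contact_force: [-0.6, -0.2, -0.8]
opening: 0.0555
t: 9.03
tool_pos: [0.5682, -0.036, 0.3066]
tool_rot: [3.12, -0.36, 0.009]
contact_force: [0.3, 1.0, 0.2]
opening: 0.056
t 9.03 pos [ 0.5682 -0.036   0.3066] psi -0.23 zaxis [ 0.005 -0.001 -1.   ] F [0.3 1.  0.2] T [-0.    0.03 -0.  ] open 56.0 q6 [-0.19  0.    1.83 -0.    1.3   1.61]
turn [ 0.    -0.005  0.   ] shift now mm [-1.2 -0.1 -0.1] after turn [-1.2 -0.1 -0.1]
```

```bash

python3 -m crank '[[0,-0.005,0,-1,0,3,1],[0,0,0,0,0,2,1]]'
python3 g.py .567 -.0357 .3067 -.2303
```

```text
t: 9.2
tool_pos: [0.5687, -0.0361, 0.306]
tool_rot: [3.12, -0.36, 0.01]
contact_force: [-5.3, 0.8, 9.6]
opening: 0.056
t 9.2 pos [ 0.5687 -0.0361  0.306 ] psi -0.23 zaxis [ 0.006 -0.002 -1.   ] F [-5.3  0.8  9.6] T [ 0.07  1.26 -0.04] open 56.0 q6 [-0.19  0.    1.83 -0.    1.3   1.61]
turn [ 0.    -0.006  0.001] shift now mm [-1.7 -0.1 -0.7] after turn [-1.7 -0.1 -0.7]
```

```bash

python3 -m crank '[[0,0,0,0,0,0,0],[0,0,0,0,0,0,-1],[0,0,0,0,0,0,-1],[0,0,0,0,0,0,-1]]'
python3 g.py .567 -.0357 .42 -.2303
```

```text
t: 9.53
tool_pos: [0.5689, -0.0362, 0.3065]
tool_rot: [3.12, -0.36, 0.012]
contact_force: [1.0, -0.1, 0.4]
opening: 0.0851
t 9.53 pos [ 0.5689 -0.0362  0.3065] psi -0.23 zaxis [ 0.008 -0.002 -1.   ] F [ 1.  -0.1  0.4] T [-0.02  0.1  -0.01] open 85.1 q6 [-0.19  0.    1.83 -0.    1.3   1.61]
turn [ 0.    -0.008  0.001] shift now mm [  -1.    -0.  -113.5] after turn [  -1.9   -0.  -113.5]
```

```bash

python3 -m crank '[[0,-0.008,0,0,0,-15,-1],[0,0,0,0,0,-30,-1],[0,0,0,0,0,-35,-1],[0,0,0,0,0,-20,-1],[0,0,0,0,0,0,-1]]'
python3 v.py 5
python3 g.py .534 .3208 .30 -.42
```

```text
t: 9.95
tool_pos: [0.5677, -0.036, 0.4041]
tool_rot: [-3.12, 0.36, 0.018]
contact_force: [-0.0, 0.4, 0.6]
opening: 0.0855
t 10.05 pos [ 0.567  -0.0359  0.4   ] psi -0.23 zaxis [-0.017  0.003 -1.   ] F [ 0.3 -0.2  0.5] T [-0.04  0.    0.02] open 85.0 q6 [-0.19 -0.07  1.75 -0.    1.49  1.61]
turn [0.002 0.017 0.19 ] shift now mm [-111.7 -339.8  101.7] after turn [-175.6 -312.2  100. ]
```

View pics/s5.png

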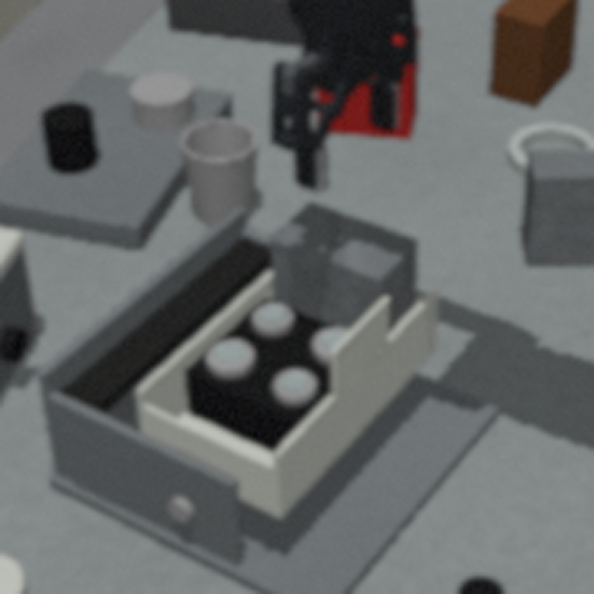

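```bash

python3 -m crank '[[0,0.01,0.065,-8,-24,0,-1],[0,0,0.065,-14,-36,0,-1],[0,0,0.06,-16,-35,0,-1],[0,0,0,-19,-34,0,-1],[0,0,0,-19,-34,0,-1],[0,0,0,-19,-34,0,-1],[0,0,0,-19,-34,8,-1],[0,0,0,-18,-32,12,-1]]'
python3 g.py .534 .3208 .30 -.42
```

```text
t: 10.72
tool_pos: [0.5414, 0.2624, 0.3607]
tool_rot: [3.054, -0.69, -0.043]
contact_force: [1.2, -0.6, -0.4]
opening: 0.0853
t 10.72 pos [0.5414 0.2624 0.3607] psi -0.445 zaxis [-0.029 -0.004 -1.   ] F [ 1.2 -0.6 -0.4] T [-0.01 -0.02  0.03] open 85.3 q6 [0.33 0.04 1.71 0.01 1.43 2.34]
turn [ 0.015  0.025 -0.025] shift now mm [-30.3 -50.5  60.7] after turn [-30.5 -50.3  60.7]
```

```bash

python3 -m crank '[[0.01,0.02,-0.02,-15,-22,10,-1],[0,0,0,-6,-10,10,-1],[0,0,0,0,0,8,-1],[0,0,0,0,0,0,-1]]'
python3 g.py .534 .3208 .30 -.42
```

```text
t: 11.05
tool_pos: [0.5299, 0.3069, 0.3175]
tool_rot: [3.061, -0.645, -0.034]
contact_force: [-0.3, -0.3, 0.6]
opening: 0.0858
t 11.05 pos [0.5299 0.3069 0.3175] psi -0.415 zaxis [-0.024 -0.009 -1.   ] F [-0.3 -0.3  0.6] T [ 0.03 -0.07  0.03] open 85.8 q6 [0.4  0.1  1.72 0.   1.35 2.39]
turn [0.018 0.018 0.005] shift now mm [ -1.5 -14.7  17.3] after turn [ -1.9 -14.3  17.5]
```

```bash

python3 -m crank '[[0.018,0.018,0.005,-2,-13,5,-1],[0,0,0,0,0,8,-1],[0,0,0,0,0,0,-1]]'
python3 g.py .534 .3208 .235 -.42
```

```text
t: 11.3
tool_pos: [0.5334, 0.3156, 0.2998]
tool_rot: [3.066, -0.66, -0.007]
contact_force: [-0.6, -1.2, -0.5]
opening: 0.0854
t 11.3 pos [0.5334 0.3156 0.2998] psi -0.424 zaxis [-0.006 -0.004 -1.   ] F [-0.6 -1.2 -0.5] T [ 0.01 -0.06 -0.02] open 85.4 q6 [ 0.41  0.13  1.71 -0.    1.31  2.41]
turn [ 0.006  0.003 -0.004] shift now mm [-1.3 -5.4 64.8] after turn [-1.5 -5.  64.8]
```

```bash

python3 -m crank '[[0.005,0.003,-0.004,-1.4,-5,8,-1],[0,0,0,0,0,14,-1],[0,0,0,0,0,14,-1],[0,0,0,0,0,10,-1],[0,0,0,0,0,4,-1],[0,0,0,0,0,0,-1]]'
python3 g.py .534 .3208 .235 -.42
```

```text
t: 11.8
tool_pos: [0.5358, 0.3156, 0.2455]
tool_rot: [3.068, -0.664, -0.001]
contact_force: [0.0, 0.1, 0.0]
opening: 0.0857
t 11.8 pos [0.5358 0.3156 0.2455] psi -0.426 zaxis [-0.001 -0.003 -1.   ] F [0.  0.1 0. ] T [-0.01  0.    0.  ] open 85.7 q6 [ 0.41  0.19  1.74 -0.    1.21  2.41]
turn [ 0.003  0.    -0.006] shift now mm [-3.8 -4.  10.5] after turn [-3.8 -4.  10.5]
```

```bash

python3 -m crank '[[0.003,0,-0.006,-3.8,-4,7,-1],[0,0,0,0,0,0,-1]]'
python3 g.py .534 .3208 .237 -.42
python3 -m crank '[[0,0,0,0,0,0,0],[0,0,0,0,0,0,1],[0,0,0,0,0,0,1],[0,0,0,0,0,0,1],[0,0,0,0,0,0,1],[0,0,0,0,0,0,1],[0,0,0,0,0,0,1]]' 30
python3 g.py .534 .3208 .237 -.42
```

```text
t: 11.97
tool_pos: [0.5341, 0.3207, 0.2378]
tool_rot: [-3.072, 0.656, 0.0]
contact_force: [-0.7, -1.7, -0.3]
opening: 0.0849
t 11.97 pos [0.5341 0.3207 0.2378] psi -0.421 zaxis [-0.  0. -1.] F [-0.7 -1.7 -0.3] T [-0.02 -0.01  0.02] open 84.9 q6 [0.42 0.2  1.74 0.   1.2  2.41]
turn [-0.     0.    -0.001] shift now mm [-0.1 -0.1  0.8] after turn [-0.1 -0.1  0.8]
t: 12.55
tool_pos: [0.5347, 0.3218, 0.2405]
tool_rot: [-3.07, 0.654, -0.006]
contact_force: [0.7, -0.5, -1.6]
opening: 0.032
t 12.55 pos [0.5347 0.3218 0.2405] psi -0.42 zaxis [ 0.004  0.002 -1.   ] F [ 0.7 -0.5 -1.6] T [-0.01  0.08  0.01] open 32.0 q6 [0.42 0.2  1.74 0.   1.2  2.41]
turn [-0.004 -0.003  0.   ] shift now mm [-0.3  1.2  3.5] after turn [-0.3  1.2  3.5]
```

```bash

python3 -m crank '[[0,0,0,0,0,-20,1],[0,0,0,0,0,-35,1],[0,0,0,0,0,-40,1],[0,0,0,0,0,-35,1],[0,0,0,0,0,-15,1],[0,0,0,0,0,0,1]]'
python3 v.py 6; python3 g.py .602 .110 .42 -.2303
```

```text
t: 13.05
tool_pos: [0.533, 0.3208, 0.3867]
tool_rot: [3.069, -0.654, -0.008]
contact_force: [-0.4, -0.4, -0.6]
opening: 0.0315
t 13.15 pos [0.5325 0.3205 0.3829] psi -0.42 zaxis [-0.01  -0.004 -1.   ] F [ 0.   0.2 -0.4] T [ 0.01 -0.05 -0.02] open 31.1 q6 [0.42 0.06 1.64 0.   1.45 2.41]
turn [ 0.007  0.008 -0.19 ] shift now mm [149.  164.2 -36.9] after turn [115.7 189.1 -37.1]
```

View pics/t6.png

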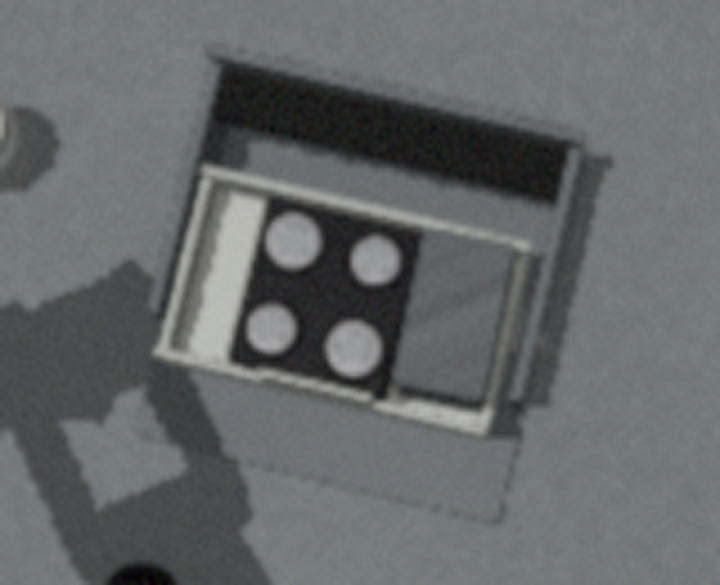

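View pics/s6.png

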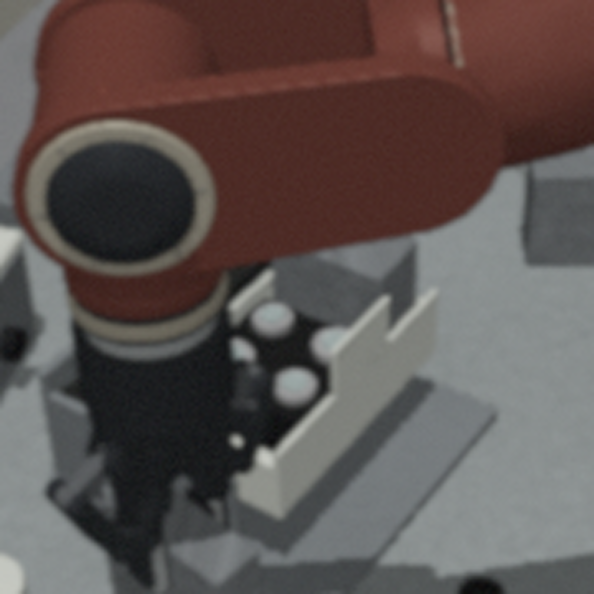

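```bash

python3 - <<'E'
from h import *; import pickle
P=pickle.load(open("p_6.pkl","rb")); p=P["top"]
c,s=np.cos(-.2303),np.sin(-.2303)
def L(u,z):
    X=back(p,(np.array(u)+.5)/4.5+[220,150]-.5,z); d=X[:2]-[.583,.0312]; return (np.array([c*d[0]+s*d[1],-s*d[0]+c*d[1]])*1e3).round(1)
for u in [(423,228),(510,250),(490,402),(400,380)]: print("brick",L(u,.17))
for u in [(268,198),(420,232),(387,398),(233,361)]: print("car",L(u,.115))
print("floor left edge of carrier",L((234,362),.07))
for u in [(203,167),(533,243),(155,355),(487,435)]: print("rim",L(u,.124))
E
python3 -m crank '[[0,0,-0.06,20,20,-10,1],[0.005,0.008,-0.06,22,24,-10,1],[0,0,-0.06,20,26,-8,1],[0,0,-0.01,18,29,-4,1],[0,0,0,14,24,0,1],[0,0,0,7,11,0,1],[0,0,0,0,0,0,1]]'
python3 g.py .602 .110 .40 -.2303
```

```text
brick [ 46.6 -39.4]
brick [ 45.9 -92.3]
brick [ -44.1 -102. ]
brick [-43.9 -47.8]
car [51.2 62.3]
car [ 52.7 -34.2]
car [-51.9 -39.1]
car [-52.1  58.3]
floor left edge of carrier [-49.3  64.3]
rim [ 59.1 104.5]
rim [  60.9 -103.7]
rim [-60.4 104.2]
rim [ -60.1 -104.1]
t: 13.73
tool_pos: [0.5892, 0.1568, 0.3946]
tool_rot: [3.111, -0.336, -0.045]
contact_force: [-0.4, 0.5, 0.3]
opening: 0.0321
t 13.73 pos [0.5892 0.1568 0.3946] psi -0.215 zaxis [-0.03  -0.009 -1.   ] F [-0.4  0.5  0.3] T [ 0.03  0.01 -0.03] open 32.1 q6 [ 0.14  0.03  1.65 -0.    1.49  1.93]
turn [0.015 0.027 0.015] shift now mm [22.4 43.  -5.3] after turn [23.2 42.6 -5.4]
```

```bash
cat > ot.py <<'E'
import sys,pickle
from h import *
n=sys.argv[1]; 
P=pickle.load(open("p_%s.pkl"%n,"rb")); p=P["top"]
S=7;o=np.array([245,175]);a=cv2.resize(p["image"][175:255,245:350,::-1],None,fx=S,fy=S,interpolation=cv2.INTER_CUBIC)
def line(A,B,cc):
    q=((proj(p,[A,B])-o+.5)*S-.5); cv2.line(a,tuple(q[0].round().astype(int).tolist()),tuple(q[1].round().astype(int).tolist()),cc,1,cv2.LINE_AA)
c,s=np.cos(-.2303),np.sin(-.2303);R=np.array([[c,-s,0],[s,c,0],[0,0,1]])
f=lambda x,y,z:R@[x,y,z]+[.583,.0312,.07]
def rect(x0,x1,y0,y1,z,col):
    q=[f(x0,y0,z),f(x1,y0,z),f(x1,y1,z),f(x0,y1,z)]
    for i in range(4): line(q[i],q[(i+1)%4],col)
rect(-.06,.06,-.104,.104,.054,(0,255,0)); rect(-.056,.056,-.1,.1,.0,(255,255,0))
rect(-.048,.048,-.069-.028,-.069+.028,.1,(0,0,255))
rect(-.053,.053,.012-.05,.012+.05,.045,(0,255,255))
for t in sys.argv[2:]:
    y,h=map(float,t.split(",")); rect(-.048,.048,y-.016,y+.016,h,(255,0,255))
cv2.imwrite(f"pics/ot{n}.png",a)
E
python3 ot.py 6
```

```text
(no output)
```

View pics/ot6.png

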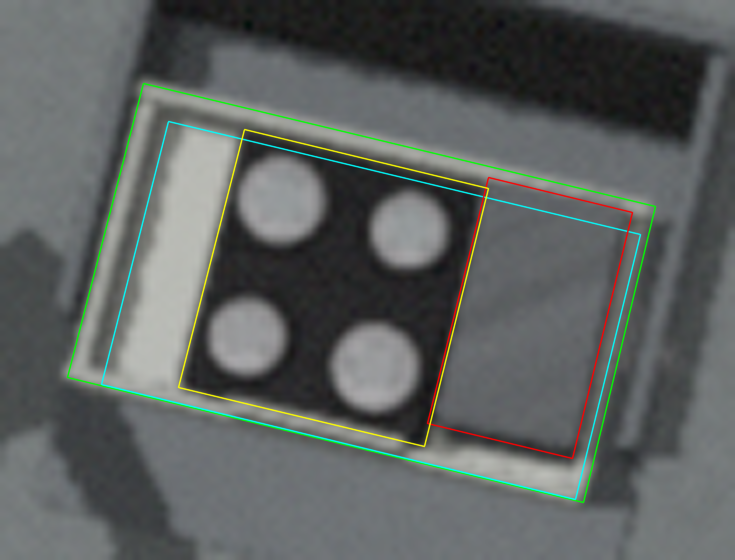

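```bash

python3 -m crank '[[0.015,0.027,0.01,12,22,0,1],[0,0,0,5,10,0,1],[0,0,0,0,0,0,1]]'
python3 g.py .6005 .1103 .385 -.2303
```

```text
t: 13.98
tool_pos: [0.5978, 0.1222, 0.3876]
tool_rot: [-3.121, 0.352, 0.017]
contact_force: [0.5, -0.2, -0.6]
opening: 0.032
t 13.98 pos [0.5978 0.1222 0.3876] psi -0.225 zaxis [-0.011  0.002 -1.   ] F [ 0.5 -0.2 -0.6] T [-0.01  0.06  0.01] open 32.0 q6 [0.08 0.03 1.66 0.   1.46 1.87]
turn [0.001 0.011 0.005] shift now mm [ 5.3 11.   2.6] after turn [ 5.3 11.   2.6]
```

```bash

python3 -m crank '[[0,0.01,0.004,5,10.5,6,1],[0,0,0,0,0,6,1],[0,0,0,0,0,0,1]]'
python3 g.py .6005 .1103 .3105 -.2303
python3 -m crank '[[0,0,0,0,0,0,1]]'
python3 g.py .6005 .1103 .3105 -.2303
```

```text
t: 14.23
tool_pos: [0.5995, 0.1125, 0.372]
tool_rot: [-3.121, 0.356, 0.008]
contact_force: [-0.9, -0.1, -0.7]
opening: 0.0321
t 14.23 pos [0.5995 0.1125 0.372 ] psi -0.227 zaxis [-0.005  0.001 -1.   ] F [-0.9 -0.1 -0.7] T [-0.    0.02  0.03] open 32.1 q6 [0.06 0.04 1.68 0.   1.43 1.86]
turn [0.    0.005 0.003] shift now mm [ 1.8  1.9 61.5] after turn [ 1.5  1.9 61.5]
t: 14.32
tool_pos: [0.5992, 0.1132, 0.3711]
tool_rot: [-3.121, 0.355, 0.011]
contact_force: [0.4, 1.1, -0.6]
opening: 0.0321
t 14.32 pos [0.5992 0.1132 0.3711] psi -0.226 zaxis [-0.007  0.001 -1.   ] F [ 0.4  1.1 -0.6] T [-0.02  0.   -0.05] open 32.1 q6 [0.06 0.04 1.68 0.   1.43 1.86]
turn [0.    0.007 0.004] shift now mm [ 2.4  2.5 60.6] after turn [ 2.   2.5 60.6]
```

```bash

python3 -m crank '[[0,0.007,0.004,2.2,2.6,3,1],[0,0,0,0,0,0,1]]'
python3 g.py .6005 .1103 .3105 -.2303; python3 v.py 7;  python3 g.py .6005 .1103 .3105 -.2303
sed -i 's/o=np.array(\[250,170\])/o=np.array([220,170])/; s/170:290,230+20:370/170:310,220:350/' ov.py
python3 ov.py 7 .6003 .1105 .3645 -.2303 .032 0
```

```text
t: 14.48
tool_pos: [0.6004, 0.1113, 0.3674]
tool_rot: [3.121, -0.358, -0.0]
contact_force: [-0.2, 0.2, -0.7]
opening: 0.0315
t 14.48 pos [0.6004 0.1113 0.3674] psi -0.229 zaxis [-0. -0. -1.] F [-0.2  0.2 -0.7] T [-0.06 -0.01 -0.  ] open 31.5 q6 [ 0.06  0.04  1.68 -0.    1.41  1.86]
turn [0.    0.    0.002] shift now mm [ 0.3  1.  56.9] after turn [ 0.3  1.  56.9]
t 14.58 pos [0.6005 0.1115 0.3682] psi -0.229 zaxis [ 0.  0. -1.] F [ 0.1  0.2 -1.2] T [ 0.02 -0.   -0.  ] open 31.3 q6 [0.06 0.04 1.68 0.   1.41 1.86]
turn [-0.    -0.     0.002] shift now mm [ 0.2  1.1 57.7] after turn [ 0.3  1.1 57.7]
```

View pics/ov7.png

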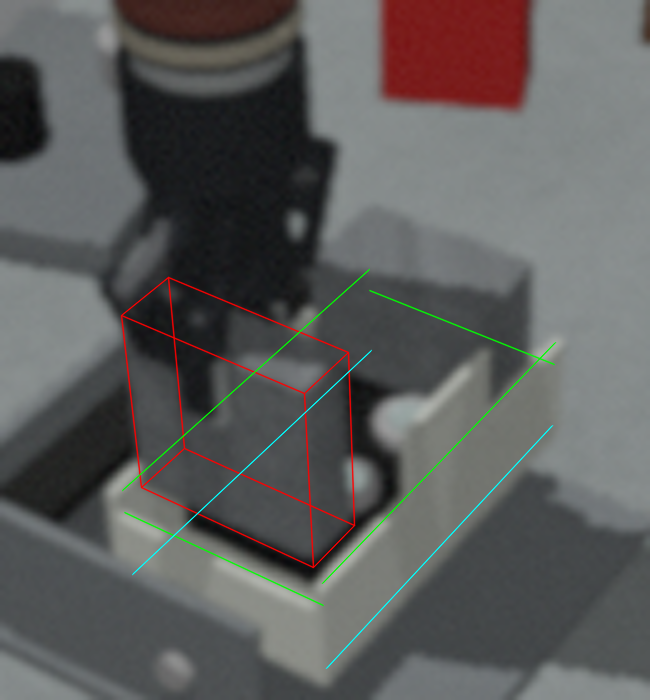

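View pics/t7.png

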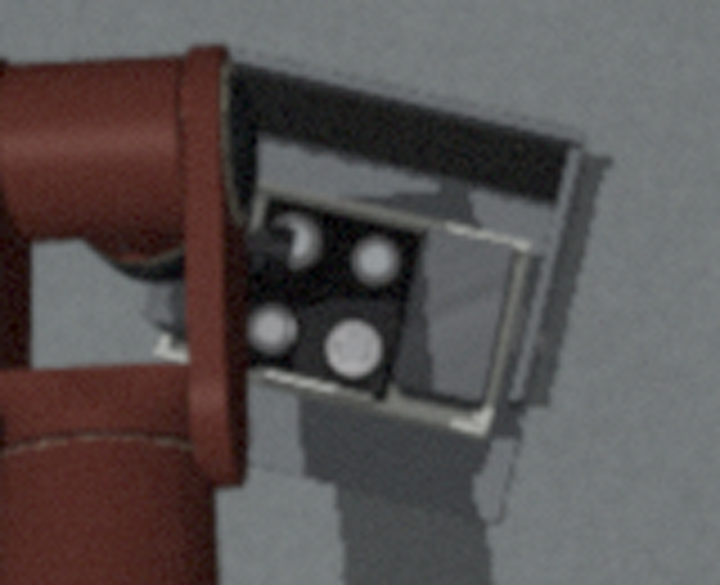

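```bash

python3 -m crank '[[0,0,0.001,0.3,1.1,5,1],[0,0,0,0,0,6,1],[0,0,0,0,0,0,1]]'
python3 g.py .6005 .1103 .3105 -.2303
python3 -m crank '[[0,0,0,0,0,3,1],[0,0,0,0,0,3,1],[0,0,0,0,0,0,1]]'
python3 g.py .6005 .1103 .3105 -.2303
```

```text
t: 14.83
tool_pos: [0.6008, 0.1107, 0.3575]
tool_rot: [-3.12, 0.359, -0.004]
contact_force: [0.4, -0.4, -1.1]
opening: 0.0318
t 14.83 pos [0.6008 0.1107 0.3575] psi -0.229 zaxis [ 0.003  0.    -1.   ] F [ 0.4 -0.4 -1.1] T [-0.04  0.02 -0.02] open 31.8 q6 [0.06 0.05 1.69 0.   1.39 1.86]
turn [-0.001 -0.003  0.001] shift now mm [-0.3  0.5 47. ] after turn [-0.2  0.4 47. ]
t: 15.08
tool_pos: [0.6007, 0.1106, 0.3505]
tool_rot: [-3.12, 0.359, -0.004]
contact_force: [-1.1, 0.9, -0.3]
opening: 0.0317
t 15.08 pos [0.6007 0.1106 0.3505] psi -0.229 zaxis [ 0.002  0.    -1.   ] F [-1.1  0.9 -0.3] T [0.03 0.02 0.04] open 31.7 q6 [0.06 0.06 1.7  0.   1.38 1.86]
turn [-0.001 -0.002  0.001] shift now mm [-0.2  0.4 40. ] after turn [-0.1  0.4 40. ]
```

```bash

python3 -m crank '[[0,-0.002,0.001,0,0.3,3,1],[0,0,0,0,0,3,1],[0,0,0,0,0,0,1]]'
python3 g.py .6005 .1103 .3105 -.2303
python3 -m crank '[[0,0,0,0,0,4,1],[0,0,0,0,0,4,1],[0,0,0,0,0,0,1]]'
python3 g.py .6005 .1103 .3105 -.2303; python3 v.py 8
```

```text
t: 15.33
tool_pos: [0.6007, 0.1104, 0.3439]
tool_rot: [-3.119, 0.361, -0.001]
contact_force: [0.4, 0.9, -0.1]
opening: 0.0315
t 15.33 pos [0.6007 0.1104 0.3439] psi -0.23 zaxis [ 0.001  0.001 -1.   ] F [ 0.4  0.9 -0.1] T [ 0.06 -0.04 -0.02] open 31.5 q6 [0.06 0.06 1.71 0.   1.37 1.86]
turn [-0.001 -0.    -0.   ] shift now mm [-0.2  0.2 33.4] after turn [-0.2  0.1 33.4]
t: 15.58
tool_pos: [0.6008, 0.1104, 0.3353]
tool_rot: [-3.119, 0.361, -0.001]
contact_force: [0.5, -0.0, -1.1]
opening: 0.0314
t 15.58 pos [0.6008 0.1104 0.3353] psi -0.23 zaxis [ 0.001  0.001 -1.   ] F [ 0.5 -0.  -1.1] T [ 0.04 -0.01  0.  ] open 31.4 q6 [0.06 0.07 1.71 0.   1.36 1.86]
turn [-0.001 -0.001 -0.   ] shift now mm [-0.3  0.2 24.8] after turn [-0.3  0.1 24.8]
```

View pics/s8.png

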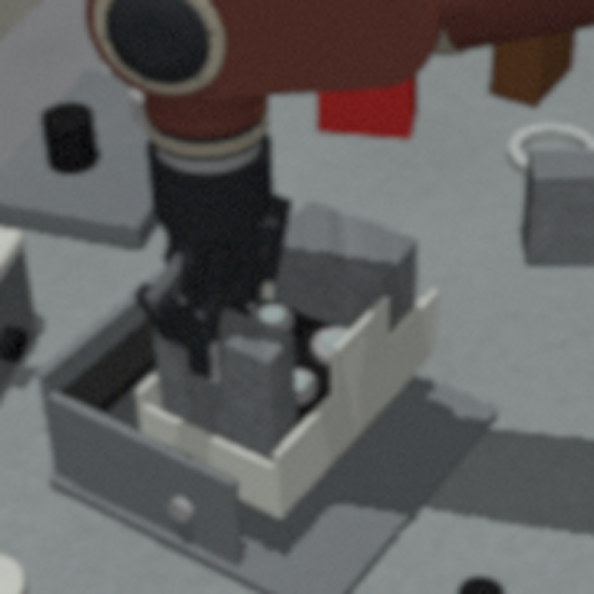

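Inside the gap behind the +y end wall (brick ~ (250,390) in the crop), no load. Continue to the floor.

```bash

python3 -m crank '[[0,0,0,0,0,6,1],[0,0,0,0,0,6,1],[0,0,0,0,0,4,1],[0,0,0,0,0,0,1]]'
python3 g.py .6005 .1103 .3105 -.2303
python3 -m crank '[[0,0,0,0,0,3,1],[0,0,0,0,0,2,1],[0,0,0,0,0,0,1]]'
python3 g.py .6005 .1103 .3105 -.2303
```

```text
t: 16.02
tool_pos: [0.6011, 0.1103, 0.3189]
tool_rot: [-3.119, 0.361, -0.004]
contact_force: [-0.6, -0.4, -0.4]
opening: 0.0319
t 16.02 pos [0.6011 0.1103 0.3189] psi -0.23 zaxis [ 0.002  0.001 -1.   ] F [-0.6 -0.4 -0.4] T [-0.03  0.03 -0.  ] open 31.9 q6 [0.06 0.09 1.72 0.   1.33 1.86]
turn [-0.002 -0.002 -0.   ] shift now mm [-0.6  0.2  8.4] after turn [-0.6  0.1  8.4]
t: 16.27
tool_pos: [0.601, 0.1103, 0.3127]
tool_rot: [-3.12, 0.361, -0.002]
contact_force: [-0.1, 0.2, -1.2]
opening: 0.0318
t 16.27 pos [0.601  0.1103 0.3127] psi -0.23 zaxis [ 0.002  0.001 -1.   ] F [-0.1  0.2 -1.2] T [ 0.03 -0.03 -0.  ] open 31.8 q6 [0.06 0.09 1.73 0.   1.32 1.86]
turn [-0.001 -0.001 -0.   ] shift now mm [-0.5  0.1  2.2] after turn [-0.5  0.1  2.2]
```

```bash

python3 -m crank '[[0,0,0,0,0,2,1],[0,0,0,0,0,2,1],[0,0,0,0,0,2,1]]'
python3 g.py .6005 .1103 .3105 -.2303
```

```text
t: 16.52
tool_pos: [0.6015, 0.1103, 0.3098]
tool_rot: [-3.12, 0.361, -0.004]
contact_force: [-4.8, -1.4, 12.4]
opening: 0.0317
t 16.52 pos [0.6015 0.1103 0.3098] psi -0.23 zaxis [ 0.003  0.001 -1.   ] F [-4.8 -1.4 12.4] T [-0.18  1.13 -0.03] open 31.7 q6 [0.06 0.1  1.73 0.   1.31 1.86]
turn [-0.001 -0.003  0.   ] shift now mm [-1.   0.2 -0.7] after turn [-1.   0.2 -0.7]
```

```bash

python3 -m crank '[[0,0,0,0,0,-0.5,0.5],[0,0,0,0,0,0,-0.5],[0,0,0,0,0,0,-1],[0,0,0,0,0,0,-1],[0,0,0,0,0,0,-1]]'
python3 g.py
python3 -m crank '[[0,0,0,0,0,-15,-1],[0,0,0,0,0,-30,-1],[0,0,0,0,0,-35,-1],[0,0,0,0,0,-35,-1],[0,0,0,0,0,-20,-1],[0,0,0,0,0,0,-1]]'
python3 v.py 9; python3 ot.py 9 .081,.1;python3 g.py
```

```text
t: 16.93
tool_pos: [0.6021, 0.1103, 0.312]
tool_rot: [-3.12, 0.361, -0.009]
contact_force: [0.2, -0.2, 0.6]
opening: 0.0784
t 16.93 pos [0.6021 0.1103 0.312 ] psi -0.23 zaxis [ 0.006  0.001 -1.   ] F [ 0.2 -0.2  0.6] T [-0.07 -0.01  0.02] open 78.4 q6 [0.06 0.09 1.73 0.   1.31 1.86]
t: 17.43
tool_pos: [0.6006, 0.1101, 0.4465]
tool_rot: [3.12, -0.361, -0.008]
contact_force: [0.2, 0.5, 1.0]
opening: 0.0854
t 17.53 pos [0.6001 0.1101 0.442 ] psi -0.23 zaxis [-0.011 -0.    -1.   ] F [ 0.5  0.2 -1.2] T [ 0.02 -0.    0.  ] open 85.6 q6 [0.06 0.   1.6  0.   1.55 1.86]
```

View pics/s9.png

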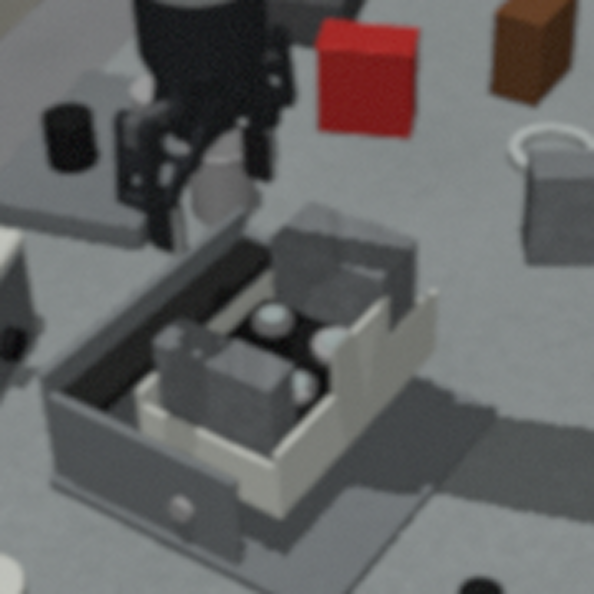

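View pics/ot9.png

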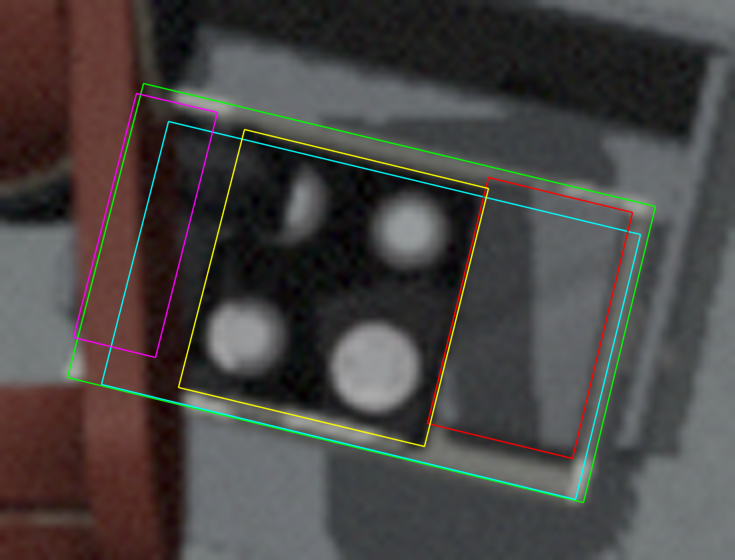

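```bash

python3 -m crank '[[0,0.01,-0.12,0,0,0,-1],[0,0,-0.12,0,0,0,-1],[0,0,-0.12,0,0,0,-1],[0,0,-0.12,0,0,0,-1],[0,0,-0.12,0,0,0,-1],[0,0,-0.12,0,0,0,-1],[0,0,-0.12,0,0,0,-1],[0,0,-0.12,0,0,0,-1]]'
python3 g.py .5265 .0444 .36 1.3405
```

```text
t: 18.2
tool_pos: [0.5971, 0.1098, 0.4172]
tool_rot: [-2.905, -1.172, 0.052]
contact_force: [-0.0, -0.3, -0.3]
opening: 0.0855
t 18.2 pos [0.5971 0.1098 0.4172] psi 0.768 zaxis [-0.034 -0.004 -0.999] F [-0.  -0.3 -0.3] T [-0.04 -0.   -0.  ] open 85.5 q6 [ 0.06  0.01  1.63 -0.    1.53  0.86]
turn [-0.028  0.021 -0.573] shift now mm [-94.6  -0.7  59.9] after turn [-79.8 -53.8  57.2]
```

```bash

python3 -m crank '[[-0.01,0.01,-0.12,-20,0,0,-0.5],[-0.01,0,-0.12,-22,-5,0,0],[0,0.01,-0.12,-20,-10,0,0],[0,0,-0.12,-14,-10,0,0],[0,0,-0.08,-8,-8,0,0],[0,0,0,0,0,0,0],[0,0,0,0,0,0,0]]'
python3 g.py .5265 .0444 .36 1.3405
```

```text
t: 18.78
tool_pos: [0.5147, 0.0548, 0.3955]
tool_rot: [-2.433, -1.946, 0.05]
contact_force: [-0.2, 0.7, -0.5]
opening: 0.0428
t 18.78 pos [0.5147 0.0548 0.3955] psi 1.349 zaxis [-0.041 -0.    -0.999] F [-0.2  0.7 -0.5] T [0.02 0.01 0.  ] open 42.8 q6 [-0.04 -0.19  1.86 -0.    1.51  0.18]
turn [-0.04   0.009  0.009] shift now mm [-7.2 15.2 35. ] after turn [-7.4 13.9 35.5]
```

```bash

python3 -m crank '[[-0.04,0.009,0.009,-7,13,5,0],[0,0,0,0,0,0,0],[0,0,0,0,0,0,0]]'
python3 g.py .5265 .0444 .36 1.3405
```

```text
t: 19.03
tool_pos: [0.5261, 0.0457, 0.3856]
tool_rot: [-2.464, -1.942, 0.005]
contact_force: [0.8, 0.7, -0.9]
opening: 0.0428
t 19.03 pos [0.5261 0.0457 0.3856] psi 1.335 zaxis [-0.005  0.001 -1.   ] F [ 0.8  0.7 -0.9] T [-0.   -0.05  0.03] open 42.8 q6 [-0.05 -0.17  1.86  0.    1.46  0.18]
turn [-0.005  0.    -0.006] shift now mm [-1.2  0.8 25.6] after turn [-1.2  0.7 25.6]
```

```bash

python3 -m crank '[[-0.004,0,-0.005,-1,0.7,10,0],[0,0,0,0,0,10,0],[0,0,0,0,0,0,0],[0,0,0,0,0,0,0]]'
python3 g.py .5265 .0444 .308 1.3405; python3 v.py 10
```

```text
t: 19.37
tool_pos: [0.5268, 0.0458, 0.3617]
tool_rot: [-2.46, -1.948, 0.006]
contact_force: [0.4, -0.2, 0.1]
opening: 0.0425
t 19.37 pos [0.5268 0.0458 0.3617] psi 1.34 zaxis [-0.005  0.001 -1.   ] F [ 0.4 -0.2  0.1] T [-0.   -0.03  0.03] open 42.5 q6 [-0.05 -0.15  1.88  0.    1.42  0.18]
turn [-0.005  0.001 -0.001] shift now mm [-1.4  0.3 53.7] after turn [-1.5  0.  53.7]
```

View pics/s10.png

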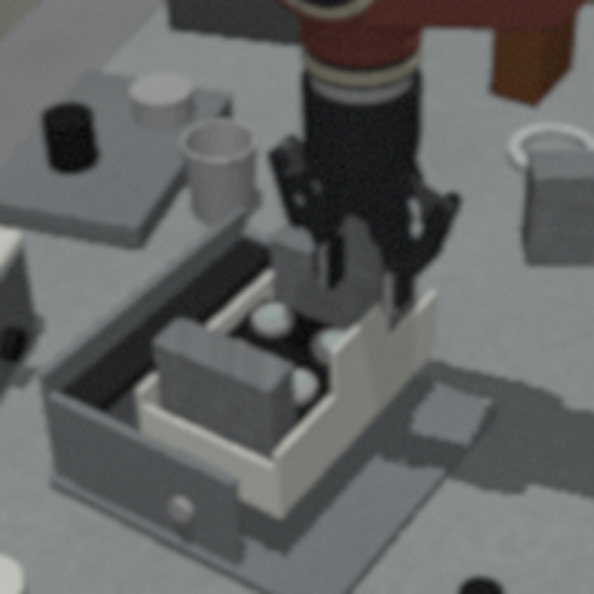

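View pics/t10.png

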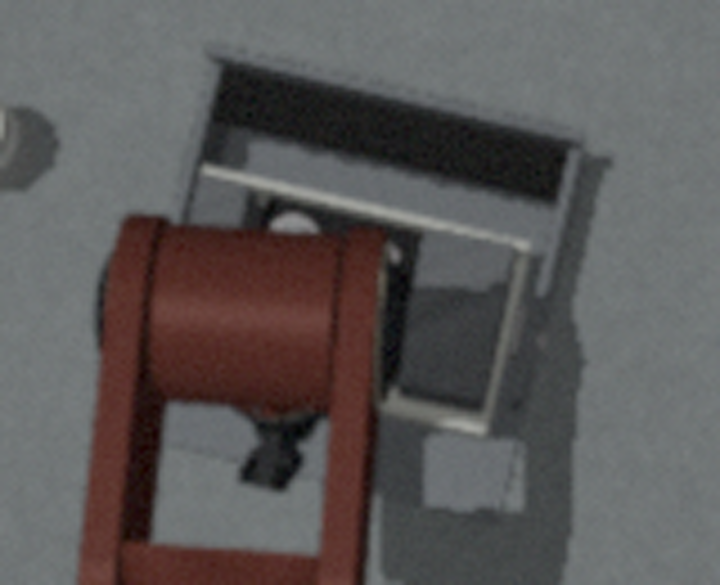

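```bash

python3 -m crank '[[-0.004,0,0,-1,0,10,0],[0,0,0,0,0,12,0],[0,0,0,0,0,12,0],[0,0,0,0,0,5,0],[0,0,0,0,0,0,0]]'
python3 g.py .5265 .0444 .308 1.3405
```

```text
t: 19.88
tool_pos: [0.5265, 0.0449, 0.3201]
tool_rot: [2.462, 1.95, 0.001]
contact_force: [-0.3, 0.2, -0.4]
opening: 0.0424
t 19.88 pos [0.5265 0.0449 0.3201] psi 1.34 zaxis [ 0.001 -0.    -1.   ] F [-0.3  0.2 -0.4] T [-0.01 -0.01 -0.  ] open 42.4 q6 [-0.06 -0.11  1.92 -0.    1.33  0.18]
turn [ 0.001  0.    -0.001] shift now mm [-0.4  0.1 12.1] after turn [-0.4  0.1 12.1]
```

```bash

python3 -m crank '[[0,0,0,0,0,9,0],[0,0,0,0,0,0,0],[0,0,0,0,0,0,0.4],[0,0,0,0,0,0,0.7],[0,0,0,0,0,0,1],[0,0,0,0,0,0,1],[0,0,0,0,0,0,1]]' 30
python3 g.py .5265 .0444 .308 1.3405; python3 v.py 11
```

```text
t: 20.47
tool_pos: [0.527, 0.0446, 0.3093]
tool_rot: [2.461, 1.949, 0.003]
contact_force: [-1.4, 0.8, -1.0]
opening: 0.0037
t 20.47 pos [0.527  0.0446 0.3093] psi 1.34 zaxis [ 0.003 -0.001 -1.   ] F [-1.4  0.8 -1. ] T [0.11 0.56 0.09] open 3.7 q6 [-0.06 -0.1   1.93 -0.    1.31  0.18]
turn [ 0.003  0.    -0.001] shift now mm [-0.3 -0.4  1.3] after turn [-0.3 -0.4  1.3]
```

View pics/s11.png

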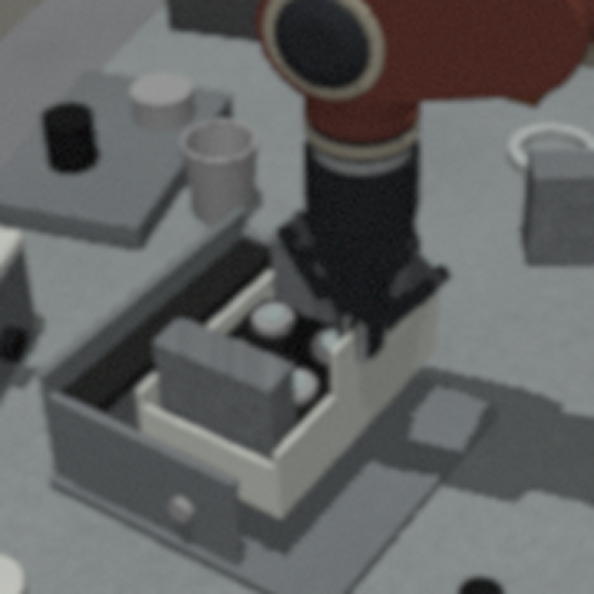

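```bash
cat > a.py <<'E'
import sys, numpy as np
from scipy.spatial.transform import Rotation as Ro
from station import ctrl
# arc follow: arg = phi target (0 .. .55); gives turn & shift in tool axes from now
o=ctrl.get_obs(); M=Ro.from_rotvec(o["tool_rot"]).as_matrix()
yaw=-.2303; B=Ro.from_euler("z",yaw).as_matrix()
pv=np.array([.583,.0312,.07])+B@[.012,0,-.02]
l=B.T@(o["tool_pos"]-pv); r=np.array([-.070,0,.2593])
phi_t=np.arctan2(-(B.T@M)[0,2],-(B.T@M)[2,2])
ang=lambda v: np.arctan2(v[0],v[2])
phi_p=ang(l)-ang(r)
print("t",round(o["t"],2),"phi tool",-0+phi_t.round(3),"phi pos",phi_p.round(3),"rad err mm",((np.hypot(l[0],l[2])-np.hypot(r[0],r[2]))*1e3).round(1),"y",(l[1]*1e3).round(1),"F(bin axes)",(B.T@o["contact_force"]).round(1),"T",o["wrist_torque"].round(1),"open",round(o["opening"]*1e3,1))
ph=float(sys.argv[1]); Q=Ro.from_euler("y",ph).as_matrix()
T0=np.column_stack([[0,1,0],[1,0,0],[0,0,-1]])
T=B@Q@T0; X=pv+B@Q@r
print("turn",Ro.from_matrix(M.T@T).as_rotvec().round(3),"shift",(M.T@(X-o["tool_pos"])*1e3).round(1))
E
python3 a.py 0
python3 -m crank '[[0.02,0,0,0,5,-1.4,1],[0.02,0,0,0,5,-1.4,1],[0.02,0,0,0,5,-1.4,1]]'
python3 a.py 0.08
```

```text
t 20.57 phi tool -0.004 phi pos 0.001 rad err mm -0.0 y 0.3 F(bin axes) [ 2.1  0.3 -2.3] T [0.1 0.  0. ] open 3.6
turn [ 0.004  0.    -0.001] shift [-0.3 -0.4  0.1]
t: 20.82
tool_pos: [0.542, 0.0411, 0.3127]
tool_rot: [-2.426, -1.922, 0.057]
contact_force: [2.5, 0.1, -5.1]
opening: 0.0034
t 20.82 phi tool 0.059 phi pos 0.06 rad err mm -0.4 y 0.3 F(bin axes) [ 2.4  0.7 -5.1] T [-0.1 -0.5  0. ] open 3.4
turn [ 0.021  0.    -0.   ] shift [-0.3  5.1 -1.7]
```

Tracking the arc well. Continue.

```bash

python3 -m crank '[[0.02,0,0,0,5,-1.6,1],[0.025,0,0,0,6.4,-1.8,1],[0.025,0,0,0,6.4,-1.8,1],[0.025,0,0,0,6.4,-1.8,1]]'
python3 a.py 0.2
```

```text
t: 21.15
tool_pos: [0.569, 0.0347, 0.3171]
tool_rot: [-2.359, -1.869, 0.153]
contact_force: [1.3, 0.0, -4.8]
opening: 0.0036
t 21.15 phi tool 0.163 phi pos 0.165 rad err mm -0.2 y 0.2 F(bin axes) [ 1.3  0.3 -4.8] T [-0.1 -0.5  0. ] open 3.6
turn [ 0.037 -0.    -0.   ] shift [-0.2  9.1 -2.5]
```

```bash

python3 -m crank '[[0.025,0,0,0,6.4,-1.8,1],[0.025,0,0,0,6.4,-1.8,1],[0.025,0,0,0,6.4,-1.8,1],[0.025,0,0,0,6.4,-1.8,1]]'
python3 a.py 0.35
python3 v.py 12
```

```text
t: 21.48
tool_pos: [0.5982, 0.0278, 0.3185]
tool_rot: [-2.285, -1.811, 0.25]
contact_force: [-0.0, -0.3, -4.3]
opening: 0.0033
t 21.48 phi tool 0.275 phi pos 0.277 rad err mm -0.1 y 0.2 F(bin axes) [ 0.  -0.3 -4.3] T [-0.  -0.4 -0.1] open 3.3
turn [ 0.075 -0.    -0.   ] shift [-0.2 19.1 -4.5]
```

View pics/s12.png

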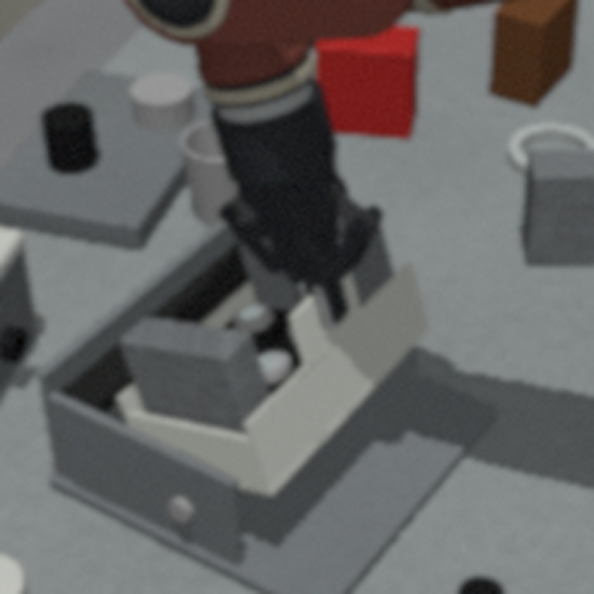

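The bin is about half tilted, held by the tab, bricks upright in it. Keep swinging, slower.

```bash

python3 -m crank '[[0.02,0,0,0,5.2,-1.4,1],[0.02,0,0,0,5.2,-1.4,1],[0.02,0,0,0,5.2,-1.4,1],[0.02,0,0,0,5.2,-1.4,1]]'
python3 a.py 0.45
python3 -m crank '[[0.02,0,0,0,5.2,-1.4,1],[0.02,0,0,0,5.2,-1.4,1],[0.02,0,0,0,5.2,-1.4,1]]'
python3 a.py 0.5
```

```text
t: 21.92
tool_pos: [0.6206, 0.0226, 0.3174]
tool_rot: [-2.227, -1.765, 0.321]
contact_force: [0.4, -0.4, -3.4]
opening: 0.0034
t 21.92 phi tool 0.36 phi pos 0.363 rad err mm 0.1 y 0.2 F(bin axes) [ 0.5 -0.3 -3.4] T [-0.1 -0.4  0. ] open 3.4
turn [ 0.09 -0.   -0.  ] shift [-0.2 22.9 -5. ]
t: 22.17
tool_pos: [0.6379, 0.0185, 0.315]
tool_rot: [-2.181, -1.728, 0.375]
contact_force: [1.2, 0.1, -3.9]
opening: 0.0029
t 22.17 phi tool 0.427 phi pos 0.429 rad err mm 0.1 y 0.2 F(bin axes) [ 1.2  0.4 -3.9] T [-0.1 -0.4  0. ] open 2.9
turn [ 0.073 -0.    -0.   ] shift [-0.2 18.5 -4.1]
```

```bash

python3 -m crank '[[0.015,0,0,0,3.9,-1,1],[0.015,0,0,0,3.9,-1,1],[0.015,0,0,0,3.9,-1,1],[0.012,0,0,0,3.1,-0.8,1]]'
python3 a.py 0.53
python3 -m crank '[[0.01,0,0,0,2.6,-0.7,1],[0.01,0,0,0,2.6,-0.7,1],[0.01,0,0,0,2.6,-0.7,1]]'
python3 a.py 0.55
```

```text
t: 22.5
tool_pos: [0.6546, 0.0146, 0.3117]
tool_rot: [-2.136, -1.692, 0.424]
contact_force: [0.5, 0.1, -2.5]
opening: 0.0033
t 22.5 phi tool 0.492 phi pos 0.495 rad err mm 0.2 y 0.2 F(bin axes) [ 0.5  0.2 -2.5] T [-0.1 -0.4  0. ] open 3.3
turn [ 0.038 -0.    -0.   ] shift [-0.2  9.3 -2. ]
t: 22.75
tool_pos: [0.6632, 0.0126, 0.3095]
tool_rot: [-2.112, -1.673, 0.45]
contact_force: [-0.0, 0.8, -2.7]
opening: 0.0035
t 22.75 phi tool 0.525 phi pos 0.528 rad err mm 0.3 y 0.2 F(bin axes) [-0.2  0.8 -2.7] T [-0.1 -0.3 -0. ] open 3.5
turn [ 0.025 -0.    -0.   ] shift [-0.2  5.7 -1.1]
```

```bash

python3 -m crank '[[0.008,0,0,0,2,-0.5,1],[0.008,0,0,0,2,-0.5,1]]'
python3 a.py 0.55
python3 -m crank '[[0.006,0,0,0,1.6,-0.4,1],[0.006,0,0,0,1.6,-0.4,1]]'
python3 a.py 0.55
```

```text
t: 22.92
tool_pos: [0.6676, 0.0116, 0.3083]
tool_rot: [-2.099, -1.663, 0.463]
contact_force: [0.2, -0.2, -3.4]
opening: 0.0029
t 22.92 phi tool 0.543 phi pos 0.546 rad err mm 0.3 y 0.2 F(bin axes) [ 0.3 -0.1 -3.4] T [-0.1 -0.5  0. ] open 2.9
turn [ 0.007 -0.    -0.   ] shift [-0.2  1.2 -0. ]
t: 23.08
tool_pos: [0.6706, 0.0109, 0.307]
tool_rot: [-2.088, -1.655, 0.474]
contact_force: [-6.0, 2.2, -1.8]
opening: 0.0031
t 23.08 phi tool 0.558 phi pos 0.558 rad err mm 0.0 y 0.2 F(bin axes) [-6.3  0.7 -1.8] T [-0. -0.  0.] open 3.1
turn [-0.008 -0.    -0.   ] shift [-0.2 -2.1  0.6]
```

```bash

python3 -m crank '[[0.005,0,0,0,1.6,-0.4,1],[0.005,0,0,0,1.6,-0.4,1]]'
python3 a.py 0.55; python3 v.py 13
```

```text
t: 23.25
tool_pos: [0.6729, 0.0105, 0.3057]
tool_rot: [-2.076, -1.646, 0.488]
contact_force: [-7.2, 0.1, -0.7]
opening: 0.0039
t 23.25 phi tool 0.575 phi pos 0.568 rad err mm -0.6 y 0.4 F(bin axes) [-7.  -1.6 -0.7] T [-0.1 -0.3  0.1] open 3.9
turn [-0.025  0.001  0.   ] shift [-0.4 -4.7  0.7]
```

View pics/s13.png

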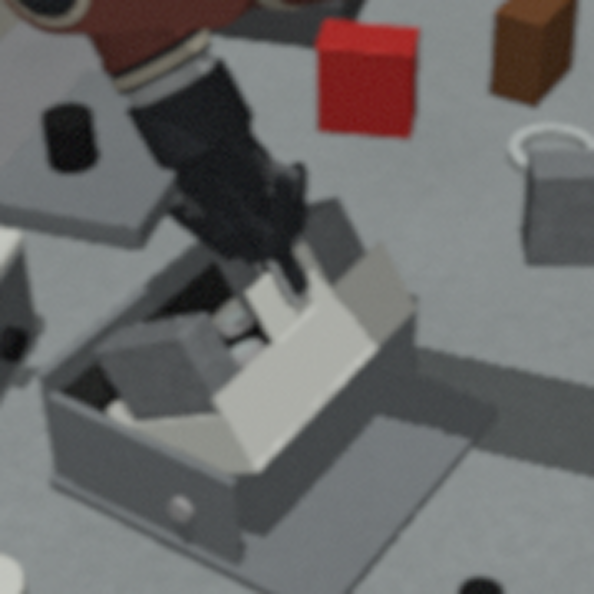

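View pics/t13.png

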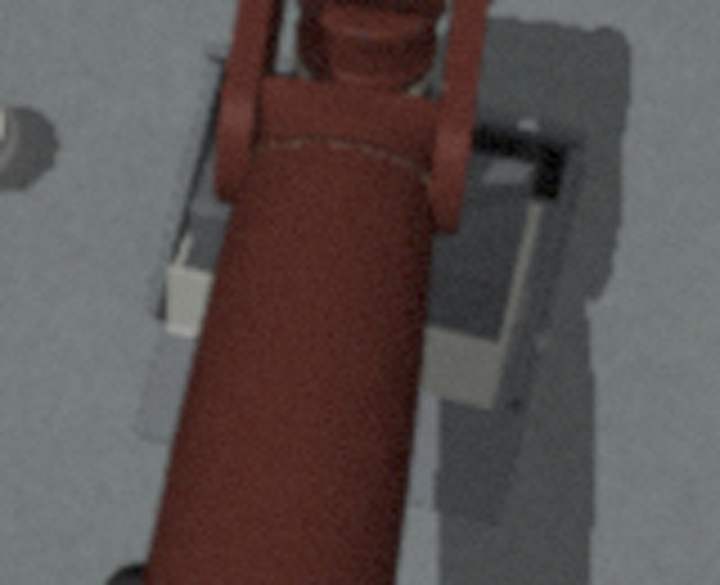

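```bash

python3 -m crank '[[-0.01,0,0,0,-1.5,0.3,0.9],[0,0,0,0,0,0,0.7],[0,0,0,0,0,0,0.5],[0,0,0,0,0,0,0.4],[0,0,0,0,0,0,0.4]]'
python3 a.py 0.55
```

```text
t: 23.77
tool_pos: [0.6722, 0.0107, 0.3091]
tool_rot: [-2.086, -1.654, 0.477]
contact_force: [0.0, -0.2, -0.1]
opening: 0.0257
t 23.77 phi tool 0.561 phi pos 0.561 rad err mm 2.5 y 0.4 F(bin axes) [ 0.  -0.2 -0.1] T [-0.  -0.3  0. ] open 25.7
turn [-0.011  0.     0.   ] shift [-0.4 -2.3  3.2]
```

```bash

python3 -m crank '[[0,0,0,0,-1,-8,0.4],[0,0,0,0,-1,-15,0.4],[0,0,0,0,0,-25,0.4],[0,0,0,0,0,-30,0.4],[0,0,0,0,0,-30,0.4],[0,0,0,0,0,-20,0.4],[0,0,0,0,0,0,0.4]]'
python3 a.py 0.55; python3 v.py 14
```

```text
t: 24.35
tool_pos: [0.7395, -0.0052, 0.4244]
tool_rot: [-2.084, -1.652, 0.48]
contact_force: [0.2, 0.7, 0.6]
opening: 0.0255
t 24.35 phi tool 0.564 phi pos 0.642 rad err mm 134.3 y 0.3 F(bin axes) [0.  0.7 0.6] T [-0.  -0.3 -0.1] open 25.5
turn [-0.014  0.001  0.   ] shift [ -0.2   0.9 137.6]
```

View pics/s14.png

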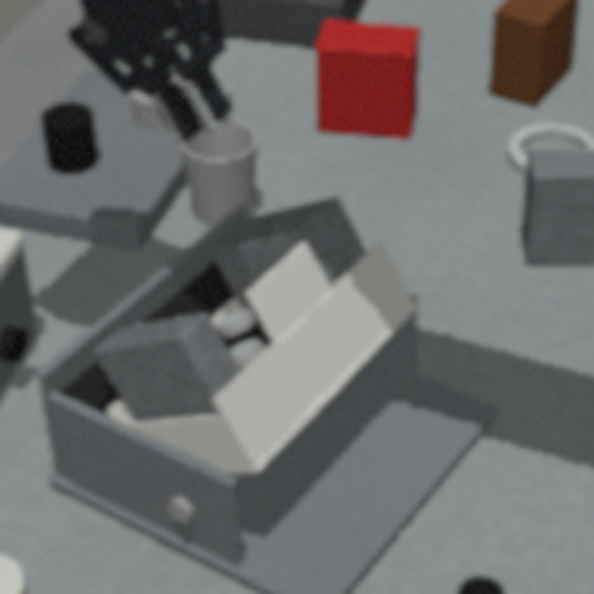

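```bash

python3 - <<'E'
from h import *; import pickle
from scipy.spatial.transform import Rotation as Ro
P=pickle.load(open("p_14.pkl","rb")); p=P["side"]
S=5;o=np.array([220,190]);a=cv2.resize(p["image"][190:310,220:350,::-1],None,fx=S,fy=S,interpolation=cv2.INTER_CUBIC)
B=Ro.from_euler("z",-.2303).as_matrix();Q=Ro.from_euler("y",.55).as_matrix();pv=np.array([.583,.0312,.07])+B@[.012,0,-.02]
f=lambda v:pv+B@Q@(np.array(v)-[.012,0,-.02])
def line(A,C,c):
    q=((proj(p,[f(A),f(C)])-o+.5)*S-.5).round().astype(int).tolist(); cv2.line(a,q[0],q[1],c,1,cv2.LINE_AA)
def bx(x0,x1,y0,y1,z0,z1,col):
    X=[(x,y,z) for x in(x0,x1) for y in(y0,y1) for z in(z0,z1)]
    for i in range(8):
        for j in range(i+1,8):
            if bin(i^j).count("1")==1: line(X[i],X[j],col)
bx(-.048,.048,-.097,-.041,0,.1,(0,0,255)); bx(-.048,.048,.065,.097,0,.1,(0,0,255))
bx(-.06,-.056,-.035,.035,.054,.095,(0,255,0))
cv2.imwrite("pics/ov14.png",a)
from station import spotter,eyes,ctrl
for n in("side","top"):
    p=eyes.get_image(n)
    for q in("bin_tab","bin_floor","brick_thin_mid","brick_thick_mid","eyepiece","jar","cup","screwdriver","mount_ring","brick_mid_mid","gauge_case","notebook"):
        for r in spotter.mark_of(q,p)[:1]: print(n,q,np.round(r["centre"],3),round(r["confidence"],2))
print("pred tab",f([-.06,0,.095]).round(3),"floor",f([0,0,0]).round(3),"thin",f([0,.081,.05]).round(3),"thick",f([0,-.069,.05]).round(3))
E
```

```text
side bin_tab [0.595 0.028 0.184] 0.6
side bin_floor [0.596 0.028 0.074] 0.78
side brick_thin_mid [0.643 0.1   0.118] 0.66
side brick_thick_mid [ 0.251 -0.365  0.049] 0.93
side eyepiece [ 0.403  0.168 -0.003] 0.87
side jar [ 0.697  0.287 -0.002] 0.93
side cup [ 0.768 -0.247 -0.001] 0.55
side screwdriver [ 0.333 -0.204  0.003] 0.73
side mount_ring [ 0.5   -0.44   0.001] 0.72
side brick_mid_mid [ 0.446 -0.299  0.053] 0.77
side gauge_case [0.62  0.454 0.001] 0.63
side notebook [0.331 0.423 0.001] 0.98
top brick_thick_mid [ 0.388 -0.554  0.046] 0.75
top eyepiece [0.402 0.17  0.   ] 0.37
top jar [ 0.702  0.278 -0.   ] 0.9
top cup [ 0.766 -0.25   0.002] 0.64
top screwdriver [ 0.334 -0.201 -0.001] 0.81
top mount_ring [ 0.499 -0.442 -0.001] 0.81
top brick_mid_mid [ 0.438 -0.302  0.05 ] 0.68
top gauge_case [ 0.621  0.451 -0.001] 0.75
top notebook [ 0.329  0.418 -0.005] 0.94
pred tab [0.593 0.029 0.186] floor [0.595 0.028 0.073] thin [0.639 0.101 0.116] thick [ 0.605 -0.045  0.116]
```

View pics/ov14.png

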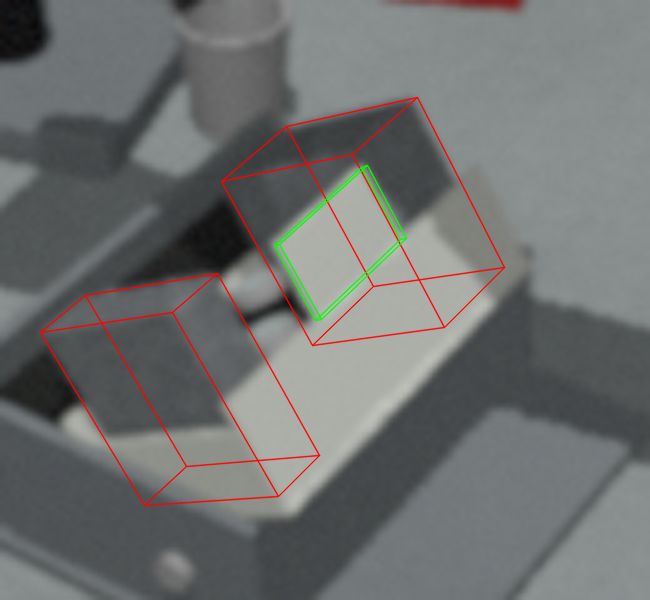

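```bash
python3 -c "
from station import ctrl
print(ctrl.finish_job(), ctrl.get_obs()['t'])"
```

```text
the job is handed in; nothing more can be done
the job is handed in; nothing more can be done
```

The job is handed in at about 25.5 s of the 64 s allowed. Both bricks are standing in the bin and the bin is fully home.

**What I did**
- I stood the 56 mm grey brick in the wide gap and the 32 mm grey brick in the narrow one while the bin was still tipped forward. I pressed each down until the floor pushed back with about 10 N (thick) and 12 N (thin).
- I then gripped the tab and swung the bin through its arc, slowing towards the end, so it could not drop onto the stop. It met the stop at about 0.55 rad of travel with 6–7 N. I let go and backed off about 135 mm.

**Last checks**
- **Bin:** the tab and floor were seen within about 3 mm of where a fully shut bin should have them.
- **Bricks:** drawing both bricks at their seated poses over the side picture matched it. The network put the thin brick within about 5 mm of its expected place.
- **Bench:** the spare brick and the bystanders were where they started, within the network's error. The jar's side-camera reading was about 6 mm off its starting one, but its top-camera reading was within 3 mm.
- **Did not confirm:** the network did not pick out the thick brick in the bin; its best hits were the green and red look-alikes. For that brick I relied on the picture overlay and the contact force. The arm also hid the bin from the top camera, so the final bin check is from the side view only.

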